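# Seal the chamber slides and file them in the interlocked slide cabinet

## Task

Seal the open seam of every chamber slide on the mat with the sealant pen, beginning with the slide farthest from the cabinet and working towards it so that your hand never crosses a wet seam: press the nib lightly and draw it slowly, about 15 mm a second, along the whole dark seam line from the label end to the other end, without straying onto the coverslip. Stand the pen back in its holder and file all the slides in the cabinet's left drawer (the one nearer the mat), each lying flat on the drawer floor and none stacked; its interlock frees it only once the open right drawer is fully shut. Leave both drawers fully shut and do not disturb the oil bottle, beaker and dish.

Things in the scene. Friction and masses are not known exactly. Their poses are not given: they have to be found in the camera images.
- slide_a: pale chamber slide 76 x 26 x 10 mm, 35 g, lying flat on a fixed dark mat 3 mm thick (may be absent); farthest from the cabinet of three places in a row. Origin: centre of the underside; x along it, from the white paper label end (-x) to the other; z up. The seam, the coverslip's one open side, is a dark line 50 x 2 mm on the flat top at y = +8 mm, parallel to x
- slide_b: pale chamber slide 76 x 26 x 10 mm, 35 g, lying flat on a fixed dark mat 3 mm thick (may be absent); middle place of the row. Origin: centre of the underside; x along it, from the white paper label end (-x) to the other; z up. The seam, the coverslip's one open side, is a dark line 50 x 2 mm on the flat top at y = +8 mm, parallel to x
- slide_c: pale chamber slide 76 x 26 x 10 mm, 35 g, lying flat on a fixed dark mat 3 mm thick (may be absent); place nearest the cabinet. Origin: centre of the underside; x along it, from the white paper label end (-x) to the other; z up. The seam, the coverslip's one open side, is a dark line 50 x 2 mm on the flat top at y = +8 mm, parallel to x
- slide_a_seam0 (a point): point on the seam of slide_a, on the top face (10 mm above its underside), near the label end, at x = -24 mm; axes as the slide's
- slide_a_seam1 (a point): point on the seam of slide_a, on the top face (10 mm above its underside), in the middle, at x = 0; axes as the slide's
- slide_a_seam2 (a point): point on the seam of slide_a, on the top face (10 mm above its underside), near the end away from the label, at x = +24 mm; axes as the slide's
- slide_b_seam0 (a point): point on the seam of slide_b, on the top face (10 mm above its underside), near the label end, at x = -24 mm; axes as the slide's
- slide_b_seam1 (a point): point on the seam of slide_b, on the top face (10 mm above its underside), in the middle, at x = 0; axes as the slide's
- slide_b_seam2 (a point): point on the seam of slide_b, on the top face (10 mm above its underside), near the end away from the label, at x = +24 mm; axes as the slide's
- slide_c_seam0 (a point): point on the seam of slide_c, on the top face (10 mm above its underside), near the label end, at x = -24 mm; axes as the slide's
- slide_c_seam1 (a point): point on the seam of slide_c, on the top face (10 mm above its underside), in the middle, at x = 0; axes as the slide's
- slide_c_seam2 (a point): point on the seam of slide_c, on the top face (10 mm above its underside), near the end away from the label, at x = +24 mm; axes as the slide's
- pen: sealant pen with a spring-loaded nib, standing upright, nib down, in its holder; 44 g. Origin: tip of the unpressed nib, z up along the pen. Round barrel 13 mm in diameter from z = 20 to 135 mm (its tail), with a black collar 26 mm in diameter at z = 52 to 58 mm that rests on the holder's rim; grip the free barrel above the collar
- nib_tip (a point): tip of the pen's nib, a round point 4 mm in diameter (moves up the pen as it is pressed)
- nib (a joint): how far the nib is pressed into the pen, 0 to 0.006 m; it springs back. Begins to move at 0.3 N and takes 0.15 N more per mm; sealant flows from 0.5 mm on. 2 to 3 mm is a normal light pressure; past 6 mm it is rigid
- holder_rim (a point): centre of the mouth of the pen holder, a fixed upright black tube, 32 mm outside and 20 mm inside diameter, on a round foot; rim 60 mm above the bench. With the pen home the pen's origin is 52 mm below this point
- left_drawer (a joint): opening (m) of the +y one (nearer the mat) of two drawers side by side in a fixed grey cabinet 260 deep x 400 wide x 130 mm high that faces the robot: 0 shut (as at the start), 0.14 fully out, towards the robot; 2 to 3 N move it, it stays where left. Interlock: with one drawer out, the other moves 7 mm at most; it is freed when the first is within 2 mm of shut
- left_drawer_handle (a point): middle of the left drawer's bar handle, a horizontal bar 11 mm thick and 100 mm long along y, its axis 35 mm in front of the drawer front, 30 mm below the cabinet's top, 100 mm above the bench; axes as the cabinet's
- left_drawer_floor (a point): centre of the left drawer's inner floor, 76 mm above the bench; axes as the cabinet's (x to the back). The bin inside is 192 (x) by 177 mm (y), its walls 41 mm high, 4 mm thick. The handle is 147 mm in front of this point (-x). With the drawer 0.14 out the bin is uncovered from x = -96 to +40 mm
- right_drawer (a joint): opening of the drawer on the cabinet's -y side, same build: 0 shut, 0.14 fully out; left partly open (0.08 to 0.135) at the start
- right_drawer_handle (a point): middle of the right drawer's bar handle, as on the left drawer
- oil_bottle: bystander: amber immersion-oil bottle 36 mm in diameter, 70 mm high; origin at its foot
- beaker: bystander: glass beaker 68 mm in diameter, 90 mm high; origin at its foot
- dish: bystander: covered culture dish 58 mm in diameter, 16 mm high; origin at its foot
Mind the look-alikes: they are no part of the job. Of the things shaped like the part that bears holder_rim, the black one is meant.

How it is judged:
By the outcome, as a careful person would: the job done as asked, in the order asked, and still so for the second after the job is handed in, with the robot touching nothing.
Of slide_a, slide_b, slide_c only 2 to 3 are there at a start; the rules pass over those that are not, and their reading is None.
At some moment in a run one of slide_a, slide_b, slide_c may be knocked a few centimetres aside while the robot is not near it.
It also fails if it takes over 210 s, if anything falls off the work surface, if the arm or the gripper's body presses on something with over 40 N, if the wrist force passes 120 N, or if a joint passes its speed limit or range.

## Robot

A 6-joint arm with a two-finger parallel gripper is mounted at the origin on the work surface. World frame = base frame: x ahead of the robot, y to its left, z up, the work surface at z = 0. Lengths are in mm, angles in rad, forces in N, time in s.
With the tool pointing down it reaches from about 275 to 975 mm from the base axis. Payload 8.4 kg.
Tool frame: the origin (TCP) lies on the centre line of the jaws, within the pads' length; the fingertips stand 22 mm ahead of it and the grasp point (between the pads) lies 3 mm ahead of it; z points along the fingers, y is the line along which they close (so a half turn about z gives the same grasp; the last joint's range is limited). The gripper opens to 92 mm and grips with 3 to 60 N. Pads are 20 mm wide; open, the fingers measure 128 mm over their backs; the gripper's body (75 mm by 189 mm) begins 69 mm behind the grasp point.
Start: joints at [-1.255, 0.353, 1.633, -0, 1.155, -0.002], TCP at [195.297, -593.706, 236.583] pointing down, gripper open.
Joint ranges: [-2.63, 2.63], [-0.92, 2.1], [0.06, 2.66], [-1.3, 4.44], [0, 2.69], [-3.02, 3.02]. Speed limits (rad/s): [2.22, 2.22, 2.79, 3.14, 3.14, 3.14].

## Interface

Orientations are given as a rotation vector (axis times angle).
In Python, from cell import arm gives the robot as it stands.
- The arm moves only by the shell command python3 -m creep 'ROWS'. ROWS is a JSON object of lists of equal length, an entry for each row: "gripper": the finger opening in mm, from 0 to 91.9; "delta_pos": the shift along the tool's x, y, z scaled (see below), a list of three; "spin": the turn about the tool's z scaled (see below). A call has 1 to 20 rows; each row shifts and turns the commanded pose from where the row before left it, along the tool's axes as they then stand; what a row does not reach is not made up. The controller multiplies each number of a shift by 3 cm and each number of a turn by 6 degrees. A row lasts 1/12 s, in which the tool goes at most 41.7 mm and 7.16 degrees, less where a joint would pass 70% of its speed; a pose out of reach is approached as far as the arm can. A call with a number of a shift or a turn outside -1 to 1 is refused whole. A call with a gripper value outside its range is refused whole. The fingers move at their own pace and stop on an object; the grip force is fixed at half the most. Time passes only in rows, so rows that do not move let the fingers close. It gives the time, the measured TCP pose, the force, the opening and the grip force at its end, in the units of the state.
- arm.read_state(): the state, without advancing time (a new reading comes with each control period).
- arm.camera(name): name is "side" or "top" or "wrist"; returns a dict with "image" (480x640x3 uint8, blue, green, red), "depth" (480x640 float32, mm along the optical axis (not along the pixel's ray), 0 where there is no reading), "vfov" (degrees; the focal length in pixels is half the picture's height over the tangent of half this angle, whatever the lens; pixels are square), "cx", "cy" (the principal point, pixels), "distortion" ([k1, k2, p1, p2, k3] as OpenCV has them; the pictures are not rectified), "pose" (4x4, takes a point from camera to world coordinates). Camera axes: x right, y down, z forward; pixel columns grow to the right and rows downward; lengths in mm; the calibration is good to about 2 mm. A picture is of the moment at which its call begins.
- arm.sign_off(): hands the job in; it is judged then, once.
The state is a dict: "clock": time; "q": joint angles; "dq": joint speeds; "effort": joint torques, N m; "position": TCP position; "orientation": TCP orientation; "contact_force": force on the tool from outside, world axes, zero at the start; "moment": the same for the moment, N m; "grip_width": opening from 0.0 (shut) to 1.0 (fully open); "finger_force": force on a finger pad.
Only numpy, scipy, OpenCV 4.12 (cv2) and the standard library are available. Lean on these libraries where they do the work, as an engineer would, in place of code of your own. Each camera call takes 0.05 s, during which the arm holds its last target. There are 200 camera calls.

## Working session

There is one attempt and no reset: what is moved stays moved. The work goes in short steps, Python scripts to look and compute and a shell command to move; the robot and the scene stay as the last step left them, time stands still between calls to the robot, and variables do not carry over. Pictures are saved under pics/ and viewed, at most 14 in all, crops included, and the job is handed in when it is done.

```bash
ls; mkdir -p pics
cat > h.py <<'E'
import numpy as np, cv2, json
from cell import arm
from scipy.spatial.transform import Rotation as R
def K(c):
    f=240/np.tan(np.radians(c["vfov"])/2); return np.array([[f,0,c["cx"]],[0,f,c["cy"]],[0,0,1.]])
def ray(c,uv):
    uv=np.asarray(uv,float).reshape(-1,1,2)
    n=cv2.undistortPoints(uv,K(c),np.array(c["distortion"],float)).reshape(-1,2)
    return np.c_[n,np.ones(len(n))]
def onz(c,uv,z):
    d=ray(c,uv)@c["pose"][:3,:3].T; o=c["pose"][:3,3]
    return o+d*((z-o[2])/d[:,2])[:,None]
def dep(c,uv):
    uv=np.asarray(uv,int).reshape(-1,2); z=c["depth"][uv[:,1],uv[:,0]]
    return (ray(c,uv)*z[:,None])@c["pose"][:3,:3].T+c["pose"][:3,3]
def proj(c,P):
    T=np.linalg.inv(c["pose"]); P=np.asarray(P,float).reshape(-1,3)
    p=P@T[:3,:3].T+T[:3,3]
    return cv2.projectPoints(p,np.zeros(3),np.zeros(3),K(c),np.array(c["distortion"],float))[0].reshape(-1,2)
def cloud(c):
    v,u=np.mgrid[0:480,0:640]; uv=np.c_[u.ravel(),v.ravel()]
    return dep(c,uv).reshape(480,640,3)
def st():
    s=arm.read_state(); print(round(s["clock"],2),np.round(s["position"],1),np.round(R.from_rotvec(s["orientation"]).as_matrix(),3).tolist(),np.round(s["contact_force"],2),s["grip_width"],s["finger_force"]); return s
E
cat > look.py <<'E'
import sys,pickle
from h import *
n,t=sys.argv[1:3]
c=arm.camera(n); pickle.dump(c,open(f"pics/{t}.pkl","wb")); cv2.imwrite(f"pics/{t}.png",c["image"])
E
python3 look.py top t0; python3 look.py side s0; python3 look.py wrist w0
python3 - <<'E'
from h import *
import pickle
st()
for t in("t0","s0","w0"):
    c=pickle.load(open(f"pics/{t}.pkl","rb"));print(t,c["vfov"],c["distortion"],np.round(c["pose"],2).tolist())
E
```

```text
pics
0.15 [ 195.2 -593.4  236. ] [[0.95, 0.313, -0.0], [0.313, -0.95, 0.001], [-0.0, -0.001, -1.0]] [ 0.75  0.81 -0.7 ] 1.0011892135166651 0.0
t0 44.51527722871704 [-0.05079937  0.          0.          0.          0.        ] [[0.0, -0.99, 0.15, 405.76], [-1.0, -0.01, -0.02, 72.5], [0.02, -0.15, -0.99, 1135.69], [0.0, 0.0, 0.0, 1.0]]
s0 56.77761103847263 [-0.10532558  0.          0.          0.          0.        ] [[-0.95, -0.22, 0.23, 359.94], [-0.31, 0.61, -0.73, 728.6], [0.02, -0.77, -0.64, 680.4], [0.0, 0.0, 0.0, 1.0]]
w0 71.65391364949042 [-0.01870049  0.          0.          0.          0.        ] [[0.31, -0.91, -0.26, 267.72], [-0.95, -0.3, -0.08, -569.29], [-0.0, 0.27, -0.96, 384.66], [0.0, 0.0, 0.0, 1.0]]
```

View pics/t0.png

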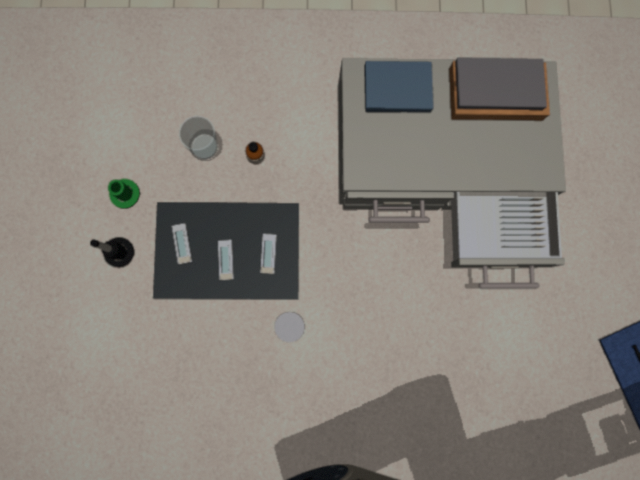

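View pics/s0.png

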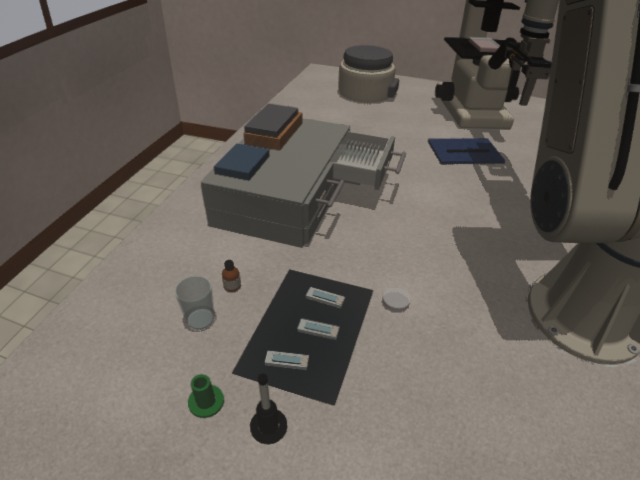

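Top view: slides at (181,243), (225,260) and (268,253), so all three are present. The black holder with the pen is at (118,252). The right drawer is open with its handle at (510,284), and the left handle is at (398,217).
Holder candidates: black tube (118,252) and green tube (123,192). The black one with the pen fits the description. I'll confirm that in a crop.

Run:
```python
from h import *
import pickle
c=pickle.load(open("pics/t0.pkl","rb"));s=pickle.load(open("pics/s0.pkl","rb"))
im=cv2.resize(c["image"][170:310,85:310],None,fx=3.5,fy=3.5,interpolation=cv2.INTER_CUBIC);cv2.imwrite("pics/t0c.png",im)
for n,uv in dict(holder=(118,252),green=(123,192),a=(181,243),b=(225,260),c=(268,253),lh=(398,217),rh=(510,284),cabfront=(400,188),cabL=(344,150),floor=(480,235),beaker=(203,147),oil=(254,152),dish=(289,327),book=(400,85),book2=(500,82)).items():
    print(n,np.round(dep(c,uv)[0],1))
P=cloud(c)
# right/left handle via height band
m=(P[...,2]>90)&(P[...,2]<112)
for nm,(u0,u1,v0,v1) in dict(lh=(360,440,198,225),rh=(465,550,268,292)).items():
    q=P[v0:v1,u0:u1][m[v0:v1,u0:u1]]; print(nm,len(q),q.min(0).round(1),q.max(0).round(1),np.median(q,0).round(1))
```

```text
holder [528.7 411.4  47.1]
green [641.3 405.5  54.8]
a [550.6 301.1  14.4]
b [518.6 216.1  11.8]
c [532.8 133.9   9.9]
lh [ 588.1 -102.8  106.4]
rh [ 469.  -303.   101.4]
cabfront [ 635.7 -103.2  130.4]
cabL [704.8  -4.9 127. ]
floor [ 560.7 -259.4   77.3]
beaker [7.459e+02 2.672e+02 7.000e-01]
oil [720.3 160.7  56.1]
dish [391.9  92.1  13.1]
book [ 819.1 -103.8  149.8]
book2 [ 815.  -273.8  180.9]
lh 709 [ 579.  -178.8   90.4] [621.5 -34.4 111.7] [ 589.1 -105.4  103.3]
rh 474 [ 461.6 -354.1   97.3] [ 498.1 -246.2  110.4] [ 468.8 -298.4  103.5]
```

View pics/t0c.png

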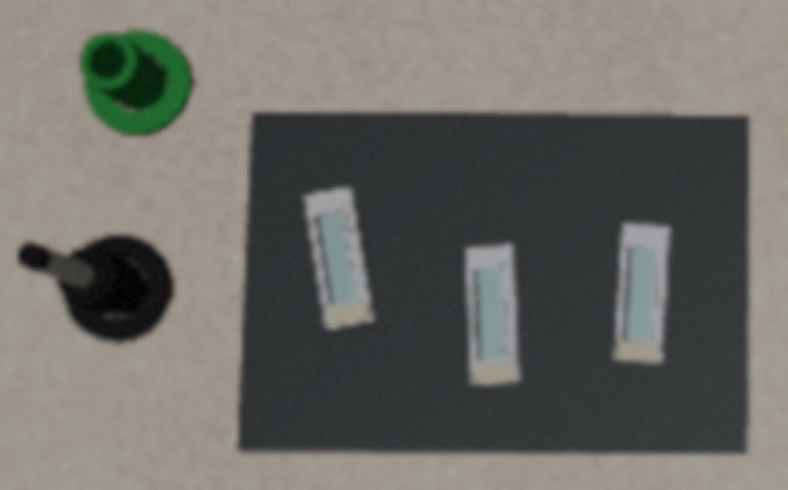

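The crop confirms it: the black tube on the round black foot at top (118,252) holds the pen and is the one meant. The green one at (123,192) is empty and a decoy. All labels face -x and all seams are on the +y side. First I'll shut the right drawer.

```bash
python3 -m creep '{"gripper":[0,0,0,0,0,0,0,0,0,0,0,0,0,0,0,0],"delta_pos":[[0,0,0],[0,0,0],[0,0,0],[0,0,0],[0.8,-0.98,0],[0.8,-0.98,0],[0.8,-0.98,0],[0.8,-0.98,0],[0.8,-0.98,0],[0.8,-0.98,0],[0.8,-0.98,0],[0.8,-0.98,0],[0.8,-0.98,0],[0.8,-0.98,0],[0,0,0],[0,0,0]],"spin":[0.76,0.76,0.76,0.76,0,0,0,0,0,0,0,0,0,0,0,0]}'; python3 -c "
from h import *
st()"
```

```text
clock: 1.48
position: [436.3, -298.5, 236.5]
orientation: [-3.141, -0.005, 0.0]
contact_force: [-0.0, 0.6, -0.1]
grip_width: 0.006
finger_force: 0.0
1.48 [ 436.3 -298.5  236.5] [[1.0, 0.003, -0.0], [0.003, -1.0, 0.0], [-0.0, -0.0, -1.0]] [-0.02  0.63 -0.1 ] 0.005602183221578423 0.0
```

```bash
python3 -m creep '{"gripper":[0,0,0,0,0,0,0,0,0,0,0,0,0,0,0,0,0],"delta_pos":[[0,0,0.9],[0,0,0.9],[0,0,0.9],[0,0,0.9],[0,0,0.75],[0,0,0],[0.4,0,0],[0.4,0,0],[0.4,0,0],[0.4,0,0],[0.4,0,0],[0.4,0,0],[0.4,0,0],[0.4,0,0],[0.4,0,0],[0.4,0,0],[0,0,0]],"spin":[0,0,0,0,0,0,0,0,0,0,0,0,0,0,0,0,0]}';python3 -m creep '{"gripper":[0,0,0,0,0],"delta_pos":[[0.1,0,0],[0.1,0,0],[0.1,0,0],[0,0,0],[0,0,0]],"spin":[0,0,0,0,0]}'
```

```text
clock: 2.9
position: [558.4, -300.0, 106.3]
orientation: [3.141, 0.0, 0.004]
contact_force: [0.2, -0.2, 0.1]
grip_width: 0.005
finger_force: 0.0
clock: 3.32
position: [564.5, -300.0, 106.1]
orientation: [3.142, -0.001, 0.0]
contact_force: [-0.4, 0.4, 0.0]
grip_width: 0.01
finger_force: 0.0
```

```bash
python3 -m creep '{"gripper":[0,0,0,0,0],"delta_pos":[[0.1,0,0],[0.1,0,0],[0.1,0,0],[0,0,0],[0,0,0]],"spin":[0,0,0,0,0]}'|sed -n '2p;4p';python3 -m creep '{"gripper":[0,0,0,0],"delta_pos":[[0.07,0,0],[0.07,0,0],[0,0,0],[0,0,0]],"spin":[0,0,0,0]}'|sed -n '2p;4p';python3 look.py top t1
python3 - <<'E'
from h import *
import pickle
c=pickle.load(open("pics/t1.pkl","rb"));cv2.imwrite("pics/t1c.png",cv2.resize(c["image"][130:300,330:580],None,fx=3,fy=3))
E
```

```text
position: [571.3, -299.9, 105.9]
contact_force: [-10.9, -0.4, 6.6]
position: [571.6, -299.8, 105.8]
contact_force: [-25.8, -2.8, 16.9]
```

View pics/t1c.png

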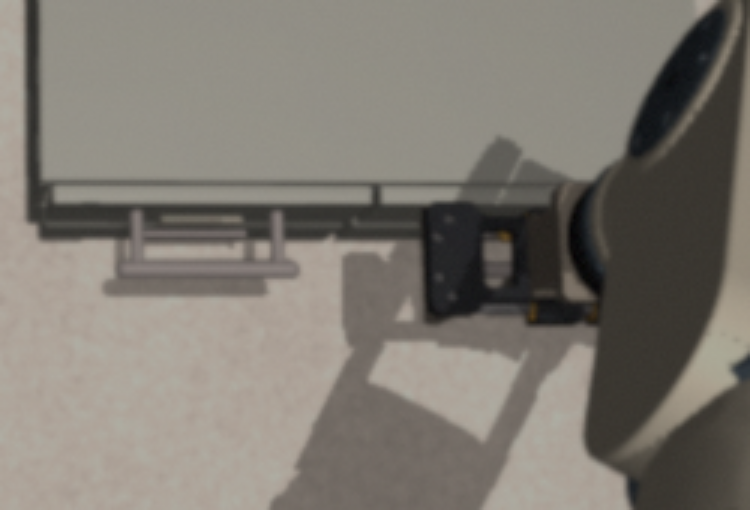

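The top crop shows the right drawer front flush with the left one, and the 25 N reaction means it is against its stop. Next I'll move above the mat for wrist views.

```bash
python3 -m creep '{"gripper":[40,40,40,40,40,40,40,40,40,40,40,40,40,40,40,40,40,40,40,40],"delta_pos":[[-0.5,0,0],[-0.7,0,-0.5],[-0.7,0,-1],[-0.7,-0.5,-1],[-0.7,-0.7,-1],[-0.7,-1,-0.6],[0,-1,-0.25],[0,-1,0],[0,-1,0],[0,-1,0],[0,-1,0],[0,-1,0],[0,-1,0],[0,-1,0],[0,-1,0],[0,-1,0],[0,-1,0],[0,-1,0],[0,-1,0],[0,-1,0]],"spin":[0,0,0,0,0,0,0,0,0,0,0,0,0,0,0,0,0,0,0,0]}'|sed -n '1,2p';python3 -m creep '{"gripper":[40,40,40,40],"delta_pos":[[0,-1,0],[0,-0.8,0],[0,0,0],[0,0,0]],"spin":[0,0,0,0]}'|sed -n '1,3p'; python3 look.py wrist w1
python3 -m creep '{"gripper":[40,40,40,40,40,40],"delta_pos":[[0.2,-1,0],[0.2,-1,0],[0.2,-1,0],[0.2,-0.8,0],[0,0,0],[0,0,0]],"spin":[0,0,0,0,0,0]}'|sed -n '1,3p'; python3 look.py wrist w2
```

```text
clock: 5.78
position: [458.4, 187.8, 236.6]
clock: 6.12
position: [458.3, 241.0, 236.3]
orientation: [-3.141, -0.003, -0.001]
clock: 6.67
position: [482.6, 353.4, 235.9]
orientation: [3.141, -0.0, -0.0]
```

View pics/w1.png

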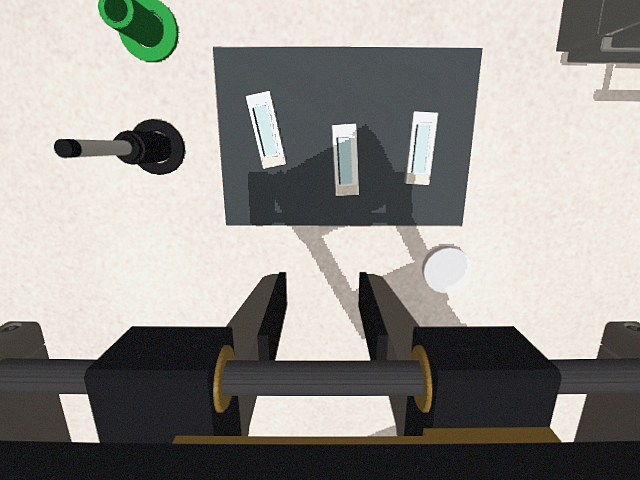

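View pics/w2.png

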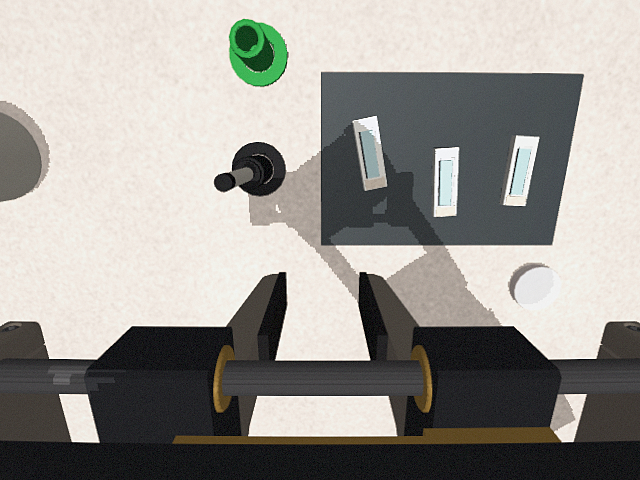

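Wrist views: pen tail at (67,148) in w1 and (224,183) in w2. Slide centres are near (266,130), (345,160) and (422,148) in w1. Next: triangulate.

```bash
cat > tri.py <<'E'
from h import *
def tri(cs,uvs):
    A=np.zeros((3,3));b=np.zeros(3)
    for c,uv in zip(cs,uvs):
        d=c["pose"][:3,:3]@ray(c,uv)[0];d/=np.linalg.norm(d);M=np.eye(3)-np.outer(d,d);A+=M;b+=M@c["pose"][:3,3]
    p=np.linalg.solve(A,b);e=[np.linalg.norm((np.eye(3)-np.outer(d,d))@(p-c["pose"][:3,3])) for c,uv in zip(cs,uvs) for d in [(lambda v:v/np.linalg.norm(v))(c["pose"][:3,:3]@ray(c,uv)[0])]]
    return p.round(1),np.round(e,1)
def slides(c,ztop=13):
    """bright-top rectangles on the mat, from depth+colour: fit by minAreaRect in world plane z=ztop"""
    P=cloud(c); z=P[...,2]; im=c["image"].astype(int)
    g=im.max(2)
    m=((z>8)&(z<19)&(P[...,0]>420)&(P[...,0]<650)&(P[...,1]>60)&(P[...,1]<370)).astype(np.uint8)
    n,lab,sta,cen=cv2.connectedComponentsWithStats(m); out=[]
    for i in range(1,n):
        if sta[i,4]<300: continue
        v,u=np.nonzero(lab==i); w=onz(c,np.c_[u,v],ztop)[:,:2].astype(np.float32)
        (cx,cy),(a,b),t=cv2.minAreaRect(w)
        if a<b: a,b,t=b,a,t-90
        t=(t+90)%180-90
        out.append((cx,cy,t,a,b,np.median(z[lab==i])))
    return sorted(out,key=lambda o:-o[1])
E
python3 - <<'E'
from tri import *
import pickle
w1,w2,t0,s0=[pickle.load(open(f"pics/{n}.pkl","rb")) for n in("w1","w2","t0","s0")]
print("tail",tri([w1,w2],[(67,148),(224,183)]))
print("collar",tri([w1,w2],[(135,148),(262,168)]))
for n,c in(("w1",w1),("w2",w2)):
    P=cloud(c)
    for lo,hi in((64,72),(80,110),(110,135),(139,150)):
        m=(P[...,2]>lo)&(P[...,2]<hi)&(P[...,1]>370)&(P[...,1]<450)&(P[...,0]>480)&(P[...,0]<580)
        q=P[m]; print(n,lo,len(q),len(q) and (q.min(0).round(1),q.max(0).round(1),q.mean(0).round(1)))
    for o in slides(c): print(n,np.round(o,1))
for o in slides(t0): print("t0",np.round(o,1))
E
```

```text
tail (array([533. , 425.4, 139.5]), array([0.4, 0.4]))
collar (array([536.1, 408.6,  78. ]), array([3.3, 3.3]))
w1 64 407 (array([521.8, 412. ,  64. ]), array([545.3, 434.9,  71.8]), array([533.6, 421.3,  66.7]))
w1 80 312 (array([526.7, 417.5,  80.1]), array([539.6, 425.9, 109.9]), array([533.6, 420.2,  96.3]))
w1 110 365 (array([526.6, 418. , 110.3]), array([539.8, 425.4, 135. ]), array([533.2, 420.3, 122.7]))
w1 139 370 (array([527.1, 416.8, 139.2]), array([539.6, 432.4, 146.4]), array([533.3, 423.7, 143.5]))
w1 [550.4 301.2  11.6  76.4  26.7  13.7]
w1 [519.3 216.    3.9  76.1  26.1  13.9]
w1 [532.  134.9  -1.7  76.4  27.5  13.8]
w2 64 350 (array([520.8, 412.1,  64.3]), array([546. , 436.7,  71.8]), array([534.5, 421.9,  66.6]))
w2 80 123 (array([527.9, 418.4,  80.8]), array([539.8, 425. , 110. ]), array([535. , 420.4,  96. ]))
w2 110 125 (array([527.8, 418.4, 110.1]), array([539.8, 425.1, 134.9]), array([534.9, 420.3, 122.5]))
w2 139 297 (array([527.2, 418.5, 139.2]), array([540. , 431.6, 146.5]), array([533.6, 424.6, 143.9]))
w2 [550.2 301.6  11.5  76.2  26.5  13.9]
w2 [519.4 217.5   3.7  76.4  27.9  13.8]
w2 [531.8 136.   -3.2  75.7  29.5  13.8]
t0 [550.2 299.6  11.4  76.5  27.3  12.7]
t0 [520.5 216.    1.5  77.5  26.8  12.6]
t0 [531.6 134.3  -2.5  76.3  26.   12.5]
```

```bash
python3 -m creep '{"gripper":[40,40,40,40,40,40,40,40,40,40,0,0,0,0,0,0],"delta_pos":[[0.565,-0.79,0],[0.565,-0.79,0],[0.565,-0.79,0],[0,0,0],[0,0,0.93],[0,0,0.93],[0,0,0.93],[0,0,0.93],[0,0,0.93],[0,0,0],[0,0,0],[0,0,0],[0,0,0],[0,0,0],[0,0,0],[0,0,0]],"spin":[0,0,0,0,0,0,0,0,0,0,0,0,0,0,0,0]}'
```

```text
clock: 8.05
position: [534.1, 425.5, 98.7]
orientation: [-3.14, 0.001, -0.004]
contact_force: [-0.7, -0.5, 6.9]
grip_width: 0.134
finger_force: 30.0
```

```bash
python3 -m creep '{"gripper":[0,0,0],"delta_pos":[[0,0,0],[0,0,0],[0,0,0]],"spin":[0,0,0]}'|sed -n '2p;4p'; python3 -m creep '{"gripper":[0,0,0,0,0,0,0,0,0,0,0],"delta_pos":[[0,0,-0.3],[0,0,-0.6],[0,0,-0.6],[0,0,-0.6],[0,0,-0.6],[0,0,-0.6],[0,0,-0.6],[0,0,-0.1],[0,0,0],[0,0,0],[0,0,0]],"spin":[0,0,0,0,0,0,0,0,0,0,0]}'; python3 look.py wrist w3;python3 -c "
from h import *
st()"
```

```text
position: [534.1, 425.4, 98.7]
contact_force: [-1.2, -1.3, 7.2]
clock: 9.22
position: [532.6, 424.5, 215.4]
orientation: [3.14, -0.001, -0.002]
contact_force: [-0.7, -0.9, -0.1]
grip_width: 0.135
finger_force: 30.0
9.27 [532.6 424.5 215.3] [[1.0, -0.0, -0.002], [-0.0, -1.0, -0.001], [-0.002, 0.001, -1.0]] [-0.14 -0.24 -1.09] 0.1316841088981646 29.998462200164795
```

View pics/w3.png

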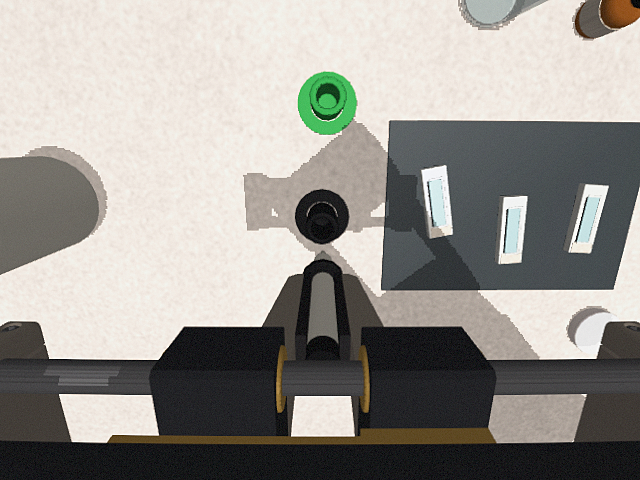

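```bash
python3 look.py side s3
python3 - <<'E'
from h import *
import pickle
w,s=[pickle.load(open(f"pics/{n}.pkl","rb")) for n in("w3","s3")]
for d in(86,90.7,95): print(d,proj(w,[532.6,424.5,215.4-d]).round(1),proj(s,[532.6,424.5,215.4-d]).round(1))
u,v=proj(s,[532.6,424.5,125])[0].astype(int)
a=cv2.resize(w["image"][220:320,270:370],(600,600),interpolation=cv2.INTER_CUBIC)
x0,y0=u-30,v-60
b=cv2.resize(s["image"][y0:y0+90,x0:x0+60],None,fx=6,fy=6,interpolation=cv2.INTER_CUBIC)
b=cv2.resize(b,(400,600)); print("side crop",x0,y0)
b=cv2.resize(s["image"][y0:y0+90,x0:x0+30+0],(200,600)) if 0 else b
cv2.imwrite("pics/pen3.png",cv2.resize(np.hstack([a,b]),(800,480)))
E
```

```text
86 [[322.3 252.2]] [[263.  381.7]]
90.7 [[322.3 250.3]] [[263.3 383.5]]
95 [[322.3 248.5]] [[263.5 385.1]]
side crop 233 323
```

View pics/pen3.png

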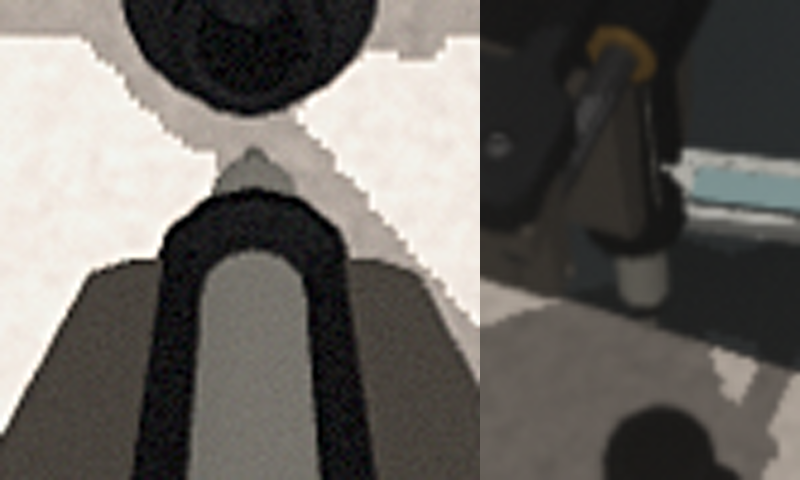

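Run:
```python
from h import *
import pickle
for n,c0 in(("w1",(533.5,424.5)),("w2",(533.5,424.5)),("w3",(532.6,424.5))):
    w=pickle.load(open(f"pics/{n}.pkl","rb")); P=cloud(w); T=215.4 if n=="w3" else 98.7
    r=np.hypot(P[...,0]-c0[0],P[...,1]-c0[1]); z=P[...,2]-T
    m=(r<15)&(r>7.5)&(z>-55)&(z<-20)
    print(n,m.sum(),np.histogram(z[m],np.arange(-55,-19,2)))
    m2=m&(abs(z+32)<4); print(np.median(z[m2]),P[m2].min(0),P[m2].max(0))
    m3=(r<15)&(z>30)&(z<60); print("tail",m3.sum(),np.median(z[m3]) if m3.any() else 0, np.percentile(z[m3],[5,95]) if m3.any() else 0)
w=pickle.load(open("pics/w3.pkl","rb"));P=cloud(w)
for v in range(246,300,4): print(v,P[v,322].round(1),P[v,316].round(1))
```

```text
w1 624 (array([  2,  10,   6,  12,   9,  13,  11,  66, 152,  34,  65, 236,   8,
         0,   0,   0,   0]), array([-55, -53, -51, -49, -47, -45, -43, -41, -39, -37, -35, -33, -31,
       -29, -27, -25, -23, -21]))
-32.37006501908873 [521.71194579 412.01305401  62.77337595] [545.31703118 434.90289243  68.67169041]
tail 538 44.44592088055403 [31.8499921  46.38799373]
w2 479 (array([  0,   2,   0,   3,   0,   3,   2,  33, 127,  19,  50, 221,  19,
         0,   0,   0,   0]), array([-55, -53, -51, -49, -47, -45, -43, -41, -39, -37, -35, -33, -31,
       -29, -27, -25, -23, -21]))
-32.33649612824554 [520.78165705 412.06253709  62.77869408] [546.04667341 436.70695651  68.65896918]
tail 357 45.14258791776082 [32.94752675 46.49064806]
w3 369 (array([  0,   0,   0,   0,   0,   0,   0,   0,   6,  37,  60, 230,   5,
         0,   0,   0,  17]), array([-55, -53, -51, -49, -47, -45, -43, -41, -39, -37, -35, -33, -31,
       -29, -27, -25, -23, -21]))
-32.371572296487244 [536.69773951 412.98718729 179.44387643] [544.74907938 435.92309028 185.29976105]
tail 2106 41.32418154885275 [31.22028206 52.12215669]
246 [ 4.977e+02  4.246e+02 -3.000e-01] [498.3 431.5   1.5]
250 [493.  424.6   0. ] [492.9 431.5  -0.5]
254 [537.9 424.7 149.6] [488.8 431.5   1.8]
258 [537.5 424.7 156.7] [535.8 428.8 151.8]
262 [544.  424.7 182.8] [544.  428.2 182.6]
266 [541.6 424.7 182.9] [542.  428.2 183.9]
270 [539.4 424.8 183.6] [539.7 428.2 184.3]
274 [538.  424.8 186.3] [536.7 428.3 183.1]
278 [537.9 424.8 191.9] [537.  428.1 189.8]
282 [538.1 424.8 198.1] [537.  428.  195.4]
286 [538.5 424.8 204.3] [537.3 427.9 201.5]
290 [538.1 424.8 208.3] [537.1 427.9 206.2]
294 [537.9 424.8 212.5] [536.6 427.8 209.8]
298 [538.  424.8 217.4] [537.5 427.7 216.2]
```

Wrist w3 and the crop show the pen gripped upright, with the nib tip near pixel (323,251). The collar sits the same distance below the TCP before and after the lift, so the nib is 90.7 mm below the TCP. Next I'll hover over slide a's seam start.

```bash
python3 -m creep '{"gripper":[0,0,0,0,0,0,0,0,0,0,0,0],"delta_pos":[[-0.05,0.8,0],[-0.05,0.8,0],[-0.05,0.8,0],[-0.05,0.8,0],[-0.05,0.82,0],[0,0,0.79],[0,0,0.79],[0,0,0.79],[0,0,0.79],[0,0,0],[0,0,0],[0,0,0]],"spin":[0,0,0,0,0,0,0,0,0,0,0,0]}'; python3 look.py wrist w4
python3 - <<'E'
from tri import *
import pickle
s=st();w=pickle.load(open("pics/w4.pkl","rb"))
print(proj(w,np.array(s["position"])+[0,0,-90.7]))
for o in slides(w): print(np.round(o,1))
cv2.imwrite("pics/w4c.png",cv2.resize(w["image"][80:280,200:420],None,fx=3,fy=3,interpolation=cv2.INTER_CUBIC))
E
```

```text
clock: 10.32
position: [526.1, 304.6, 122.6]
orientation: [-3.141, 0.001, -0.001]
contact_force: [0.0, -0.1, -0.1]
grip_width: 0.135
finger_force: 30.0
10.37 [526.4 304.8 123.2] [[1.0, -0.001, 0.002], [-0.001, -1.0, 0.001], [0.002, -0.001, -1.0]] [-0.64 -1.08 -0.18] 0.1329002153776378 29.998581111431122
[[322.16832943 250.27166759]]
[550.2 301.5  11.5  76.1  25.9  13.8]
[519.7 217.1   3.9  77.2  26.8  13.8]
[532.6 135.9  -2.4  76.   30.2  13.8]
```

View pics/w4c.png

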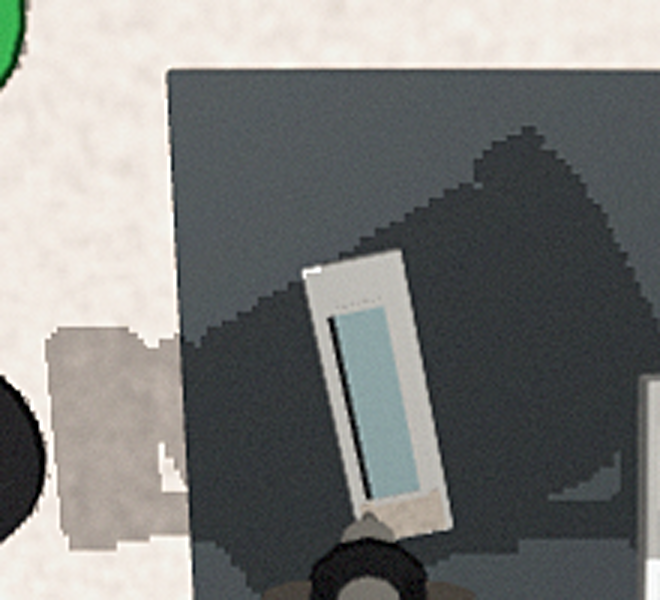

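```bash
cat > seam.py <<'E'
import sys,pickle
from tri import *
from scipy.ndimage import map_coordinates
def seam(c,o):
    """refine seam: search the dark line in a rectified patch of the slide top"""
    cx,cy,t=o[:3]; t=np.radians(t); ex=np.array([np.cos(t),np.sin(t)]); ey=np.array([-ex[1],ex[0]])
    X=np.arange(-40,40.1,.25);Y=np.arange(-2,14.1,.25)
    W=np.array([cx,cy])+X[:,None,None]*ex+Y[None,:,None]*ey
    uv=proj(c,np.c_[W.reshape(-1,2),np.full(len(X)*len(Y),13.)])
    g=cv2.cvtColor(c["image"],cv2.COLOR_BGR2GRAY).astype(float)
    I=map_coordinates(g,uv[:,::-1].T,order=1,mode='nearest').reshape(len(X),len(Y))
    ok=abs(X)<21; ys=[]
    for r in I[ok]:
        k=(Y>3.5)&(Y<11.8); d=np.clip(np.median(r[k])-r[k]-10,0,None); ys.append((d*Y[k]).sum()/d.sum() if d.sum()>20 else np.nan)
    ys=np.array(ys); f=np.isfinite(ys)
    if f.sum()<20: return None
    p=np.polyfit(X[ok][f],ys[f],1)
    j=[np.argmin(abs(Y-np.polyval(p,x))) for x in X]; prof=I[np.arange(len(X)),j]; dk=prof<(prof[ok].mean()+prof.max())/2
    L=X[dk&(abs(X)<30)]
    P=[np.array([cx,cy])+x*ex+np.polyval(p,x)*ey for x in(L.min(),L.max())]
    return np.r_[P[0],P[1]].round(1),p.round(3),L.min(),L.max()
if __name__=="__main__":
    c=pickle.load(open(f"pics/{sys.argv[1]}.pkl","rb"))
    for o in slides(c): print(np.round(o,1),seam(c,o))
E
for n in w1 w2 w3 w4; do echo $n; python3 seam.py $n; done
```

```text
w1
[550.4 301.2  11.6  76.4  26.7  13.7] (array([523.9, 304.5, 573.1, 314.6]), array([1.000e-03, 8.544e+00]), np.float64(-25.25), np.float64(25.0))
[519.3 216.    3.9  76.1  26.1  13.9] (array([493.4, 222.2, 543.7, 225.7]), array([1.000e-03, 7.994e+00]), np.float64(-25.5), np.float64(25.0))
[532.  134.9  -1.7  76.4  27.5  13.8] (array([506.8, 142.9, 557. , 141.1]), array([-6.000e-03,  7.034e+00]), np.float64(-25.5), np.float64(24.75))
w2
[550.2 301.6  11.5  76.2  26.5  13.9] (array([523.9, 304.2, 573.6, 314.2]), array([-0.   ,  7.787]), np.float64(-25.25), np.float64(25.5))
[519.4 217.5   3.7  76.4  27.9  13.8] (array([493.8, 222.5, 543.4, 226. ]), array([6.000e-03, 6.751e+00]), np.float64(-25.25), np.float64(24.5))
[531.8 136.   -3.2  75.7  29.5  13.8] (array([507.5, 144.2, 557.4, 141.1]), array([-5.000e-03,  6.705e+00]), np.float64(-24.75), np.float64(25.25))
w3
[550.3 302.5  11.4  76.7  26.7  13.8] (array([522.4, 304.4, 573. , 314. ]), array([-0.011,  7.041]), np.float64(-27.0), np.float64(24.5))
[519.7 217.8   3.6  77.4  28.6  13.8] (array([494.1, 223.1, 543.8, 226. ]), array([-3.000e-03,  6.752e+00]), np.float64(-25.25), np.float64(24.5))
[532.4 136.7  -3.   77.3  31.2  13.8] (array([503.1, 145.5, 562.5, 141.7]), array([-0.01 ,  6.904]), np.float64(-29.75), np.float64(29.75))
w4
[550.2 301.5  11.5  76.1  25.9  13.8] (array([519.5, 303.5, 572.9, 314.4]), array([-0.   ,  8.115]), np.float64(-29.75), np.float64(24.75))
[519.7 217.1   3.9  77.2  26.8  13.8] (array([493.8, 222.2, 543.5, 225.6]), array([1.000e-03, 6.827e+00]), np.float64(-25.5), np.float64(24.25))
[532.6 135.9  -2.4  76.   30.2  13.8] (array([506.1, 143.8, 557.1, 141.6]), array([-0.   ,  6.721]), np.float64(-26.75), np.float64(24.25))
```

```bash
for i in 1 2 3; do python3 -m creep '{"gripper":[0,0],"delta_pos":[[0,0,0],[0,0,0]],"spin":[0,0]}'|sed -n '2p;4p'; done
```

```text
position: [526.3, 304.8, 123.2]
contact_force: [-0.7, -0.5, -0.6]
position: [525.9, 304.5, 122.6]
contact_force: [0.2, -0.2, 0.2]
position: [525.7, 304.4, 122.1]
contact_force: [0.4, -0.3, -0.8]
```

```bash
python3 -m creep '{"gripper":[0,0,0,0,0],"delta_pos":[[-0.07,0,0.25],[0,0,0.25],[0,0,0.1],[0,0,0.117],[0,0,0]],"spin":[0,0,0,0,0]}'|sed -n '2p;4p'; for i in 1 2 3; do python3 -m creep '{"gripper":[0],"delta_pos":[[0,0,0]],"spin":[0]}'|sed -n '2p;4p'; done; python3 look.py wrist w5;  python3 - <<'E'
from h import *
import pickle
w=pickle.load(open("pics/w5.pkl","rb"))
cv2.imwrite("pics/w5c.png",cv2.resize(w["image"][180:280,270:370],None,fx=6,fy=6,interpolation=cv2.INTER_CUBIC))
E
```

```text
position: [523.0, 304.0, 99.3]
contact_force: [-1.2, -0.2, 0.1]
position: [523.3, 304.2, 100.0]
contact_force: [-0.7, -0.6, 0.7]
position: [523.6, 304.4, 100.5]
contact_force: [-1.0, 0.4, 0.9]
position: [523.7, 304.4, 100.6]
contact_force: [0.4, 0.4, 0.1]
```

View pics/w5c.png

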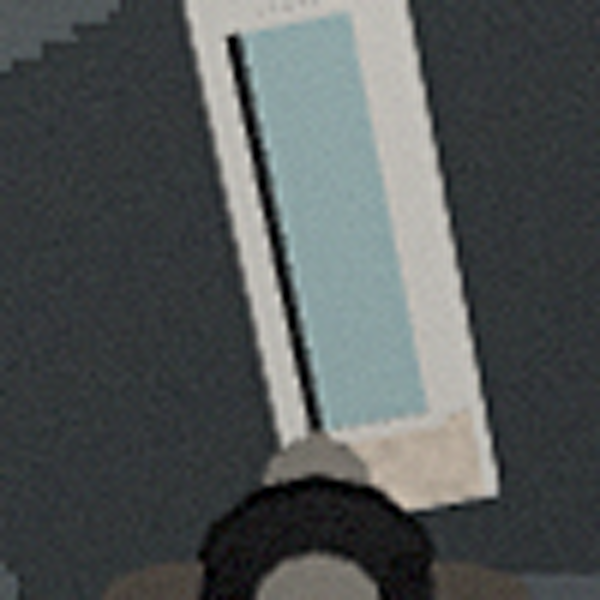

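The crop shows the nib centred on the seam's label end at about (322,251), pressed lightly. Drawing slide a now.

```bash
python3 -m creep '{"gripper":[0,0,0,0,0,0,0,0,0,0,0,0,0,0,0,0,0,0,0,0],"delta_pos":[[0.041,-0.0083,0],[0.041,-0.0083,0],[0.041,-0.0083,0],[0.041,-0.0083,0],[0.041,-0.0083,0],[0.041,-0.0083,0],[0.041,-0.0083,0],[0.041,-0.0083,0],[0.041,-0.0083,0],[0.041,-0.0083,0],[0.041,-0.0083,0],[0.041,-0.0083,0],[0.041,-0.0083,0],[0.041,-0.0083,0],[0.041,-0.0083,0],[0.041,-0.0083,0],[0.041,-0.0083,0],[0.041,-0.0083,0],[0.041,-0.0083,0],[0.041,-0.0083,0]],"spin":[0,0,0,0,0,0,0,0,0,0,0,0,0,0,0,0,0,0,0,0]}'|sed -n '2p;4p'; python3 -m creep '{"gripper":[0,0,0,0,0,0,0,0,0,0,0,0,0,0,0,0,0,0,0,0],"delta_pos":[[0.041,-0.0083,0],[0.041,-0.0083,0],[0.041,-0.0083,0],[0.041,-0.0083,0],[0.041,-0.0083,0],[0.041,-0.0083,0],[0.041,-0.0083,0],[0.041,-0.0083,0],[0.041,-0.0083,0],[0.041,-0.0083,0],[0.041,-0.0083,0],[0.041,-0.0083,0],[0.041,-0.0083,0],[0.041,-0.0083,0],[0.041,-0.0083,0],[0.041,-0.0083,0],[0.041,-0.0083,0],[0.041,-0.0083,0],[0.041,-0.0083,0],[0.041,-0.0083,0]],"spin":[0,0,0,0,0,0,0,0,0,0,0,0,0,0,0,0,0,0,0,0]}'|sed -n '2p;4p';python3 -m creep '{"gripper":[0,0,0],"delta_pos":[[0.02,-0.004,0],[0,0,0],[0,0,0]],"spin":[0,0,0]}'|sed -n '2p;4p'; python3 -m creep '{"gripper":[0,0,0,0,0],"delta_pos":[[0,0,-0.5],[0,0,-0.5],[0,0,0],[0,0,0],[0,0,0]],"spin":[0,0,0,0,0]}'|sed -n '2p;4p';python3 look.py wrist w6;python3 seam.py w6;python3 -c "
from h import *
import pickle
w=pickle.load(open('pics/w6.pkl','rb'))
cv2.imwrite('pics/w6c.png',cv2.resize(w['image'][180:330,230:430],None,fx=4,fy=4,interpolation=cv2.INTER_CUBIC))"
```

```text
position: [548.2, 309.3, 100.4]
contact_force: [-0.9, 0.5, -0.4]
position: [572.8, 314.3, 100.4]
contact_force: [-0.7, -0.9, 0.8]
position: [573.5, 314.5, 100.4]
contact_force: [0.0, 0.4, -0.1]
position: [573.0, 314.3, 129.8]
contact_force: [-0.7, -0.1, -0.3]
[564.4 304.4  11.5  49.5  25.9  13.8] (array([534. , 304.3, 591.6, 319.6]), array([0.058, 7.804]), np.float64(-29.75), np.float64(29.75))
[526.1 217.6   3.9  65.7  26.9  13.7] (array([496. , 222.3, 543.4, 225.4]), array([-2.000e-03,  6.698e+00]), np.float64(-29.75), np.float64(17.75))
[532.8 136.1  -2.6  77.3  30.   13.7] (array([505.6, 144. , 556.8, 141.6]), array([-2.000e-03,  6.693e+00]), np.float64(-27.5), np.float64(23.75))
```

View pics/w6c.png

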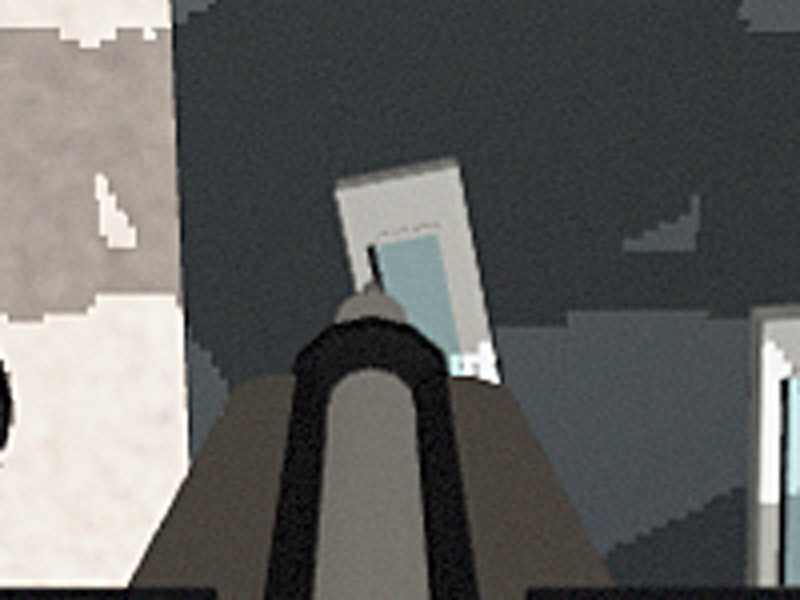

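```bash
python3 -m creep '{"gripper":[0,0,0,0,0,0,0,0,0,0],"delta_pos":[[0,1,0],[0,1,0],[0,1,0],[-0.88,0.03,0],[-0.88,0.03,0],[-0.88,0,0],[0,0,0],[0,0,0],[0,0,0],[0,0,0]],"spin":[0,0,0,0,0,0,0,0,0,0]}'|sed -n '2p;4p';python3 look.py wrist w7;python3 seam.py w7;python3 -c "
from h import *
import pickle
w=pickle.load(open('pics/w7.pkl','rb'))
cv2.imwrite('pics/w7c.png',cv2.resize(w['image'][90:270,160:360],None,fx=4,fy=3.3,interpolation=cv2.INTER_CUBIC))"
```

```text
position: [495.1, 222.9, 130.3]
contact_force: [-0.0, 0.4, 0.1]
[550.4 300.9  11.7  76.2  27.5  13.7] (array([523.8, 304.6, 573. , 314.7]), array([-2.000e-03,  8.983e+00]), np.float64(-25.25), np.float64(25.0))
[519.4 216.    3.9  76.2  26.   13.8] (array([493.9, 222.4, 543.3, 225.8]), array([0.   , 8.095]), np.float64(-25.0), np.float64(24.5))
[531.9 134.9  -2.   76.   27.3  13.8] (array([506.6, 142.8, 557.1, 141. ]), array([-1.000e-03,  7.016e+00]), np.float64(-25.5), np.float64(25.0))
```

View pics/w7c.png

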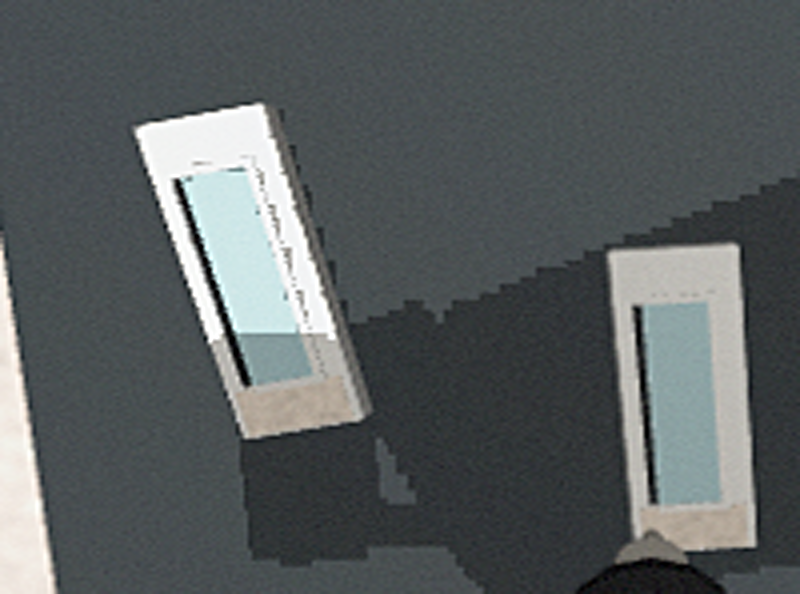

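Slide a is undisturbed and slide b is in place: seam b runs (493.8,222.4) to (543.4,225.8). Lowering in two stages.

```bash
python3 -m creep '{"gripper":[0,0,0,0],"delta_pos":[[0,0,0.4],[0,0,0.3],[0,0,0],[0,0,0]],"spin":[0,0,0,0]}'|sed -n '2p;4p'; for i in 1 2 3 4; do python3 -m creep '{"gripper":[0],"delta_pos":[[0,0,0]],"spin":[0]}'|sed -n '2p;4p'; done
```

```text
position: [493.8, 222.4, 108.7]
contact_force: [-0.4, -0.3, -1.0]
position: [494.3, 222.7, 109.4]
contact_force: [-0.3, -0.6, -0.5]
position: [494.4, 222.8, 109.7]
contact_force: [0.6, 0.1, -0.2]
position: [494.4, 222.8, 109.8]
contact_force: [-0.9, 0.7, -0.8]
position: [494.3, 222.7, 109.8]
contact_force: [-0.1, 0.3, 0.3]
```

```bash
python3 -m creep '{"gripper":[0,0,0,0,0,0],"delta_pos":[[-0.013,0.01,0.15],[0,0,0.1],[0,0,0.053],[0,0,0],[0,0,0],[0,0,0]],"spin":[0,0,0,0,0,0]}'|sed -n '2p;4p'; python3 -m creep '{"gripper":[0,0,0,0,0,0,0,0,0,0,0,0,0,0,0,0,0,0,0,0],"delta_pos":[[0.041,-0.0028,0],[0.041,-0.0028,0],[0.041,-0.0028,0],[0.041,-0.0028,0],[0.041,-0.0028,0],[0.041,-0.0028,0],[0.041,-0.0028,0],[0.041,-0.0028,0],[0.041,-0.0028,0],[0.041,-0.0028,0],[0.041,-0.0028,0],[0.041,-0.0028,0],[0.041,-0.0028,0],[0.041,-0.0028,0],[0.041,-0.0028,0],[0.041,-0.0028,0],[0.041,-0.0028,0],[0.041,-0.0028,0],[0.041,-0.0028,0],[0.041,-0.0028,0]],"spin":[0,0,0,0,0,0,0,0,0,0,0,0,0,0,0,0,0,0,0,0]}'|sed -n '2p;4p'; python3 -m creep '{"gripper":[0,0,0,0,0,0,0,0,0,0,0,0,0,0,0,0,0,0,0,0],"delta_pos":[[0.041,-0.0028,0],[0.041,-0.0028,0],[0.041,-0.0028,0],[0.041,-0.0028,0],[0.041,-0.0028,0],[0.041,-0.0028,0],[0.041,-0.0028,0],[0.041,-0.0028,0],[0.041,-0.0028,0],[0.041,-0.0028,0],[0.041,-0.0028,0],[0.041,-0.0028,0],[0.041,-0.0028,0],[0.041,-0.0028,0],[0.041,-0.0028,0],[0.041,-0.0028,0],[0.041,-0.0028,0],[0.041,-0.0028,0],[0.041,-0.0028,0],[0.041,-0.0028,0]],"spin":[0,0,0,0,0,0,0,0,0,0,0,0,0,0,0,0,0,0,0,0]}'|sed -n '2p;4p';python3 -m creep '{"gripper":[0,0,0],"delta_pos":[[0.03,-0.002,0],[0,0,0],[0,0,0]],"spin":[0,0,0]}'|sed -n '2p;4p'; python3 -m creep '{"gripper":[0,0,0,0,0,0,0,0,0,0],"delta_pos":[[0,0,-0.5],[0,0,-0.5],[0,0.9,0],[0,0.9,0],[0,0.9,0],[-0.6,0.05,0],[-0.6,0,0],[0,0,0],[0,0,0],[0,0,0]],"spin":[0,0,0,0,0,0,0,0,0,0]}'|sed -n '2p;4p';python3 look.py wrist w8;python3 seam.py w8
```

```text
position: [493.6, 222.3, 100.3]
contact_force: [0.4, 1.0, 1.2]
position: [518.4, 224.0, 100.3]
contact_force: [-0.8, -0.2, 0.7]
position: [543.0, 225.7, 100.3]
contact_force: [-1.2, 0.6, 0.1]
position: [544.1, 225.8, 100.4]
contact_force: [1.2, 0.1, 0.1]
position: [508.8, 143.6, 130.7]
contact_force: [-0.5, 0.3, -0.6]
[550.2 300.1  11.2  75.8  29.3  13.6] (array([523.8, 304.9, 572.8, 314.8]), array([5.000e-03, 9.904e+00]), np.float64(-25.0), np.float64(25.0))
[519.5 215.3   4.   76.5  27.4  13.8] (array([493.2, 222.6, 543.6, 226. ]), array([-1.000e-03,  9.009e+00]), np.float64(-25.75), np.float64(24.75))
[531.8 134.1  -2.5  76.2  26.   13.8] (array([506.9, 143.2, 556.9, 141.1]), array([0.   , 8.094]), np.float64(-25.25), np.float64(24.75))
```

Slide c seam: (506.9,143.2) to (556.9,141.1).

```bash
python3 -m creep '{"gripper":[0,0,0,0],"delta_pos":[[0,0,0.4],[0,0,0.3],[0,0,0],[0,0,0]],"spin":[0,0,0,0]}'|sed -n '2p;4p'; for i in 1 2 3; do python3 -m creep '{"gripper":[0],"delta_pos":[[0,0,0]],"spin":[0]}'|sed -n '2p;4p'; done
```

```text
position: [507.6, 143.3, 108.7]
contact_force: [-0.9, -0.5, -0.5]
position: [508.0, 143.4, 109.3]
contact_force: [0.5, 0.3, -0.6]
position: [508.1, 143.4, 109.6]
contact_force: [-0.8, 0.3, -0.4]
position: [508.1, 143.3, 109.7]
contact_force: [-0.5, -0.6, 0.2]
```

```bash
python3 -m creep '{"gripper":[0,0,0,0,0,0],"delta_pos":[[-0.045,0.005,0.15],[0,0,0.1],[0,0,0.055],[0,0,0],[0,0,0],[0,0,0]],"spin":[0,0,0,0,0,0]}'|sed -n '2p;4p'; python3 -m creep '{"gripper":[0,0,0,0,0,0,0,0,0,0,0,0,0,0,0,0,0,0,0,0],"delta_pos":[[0.0415,0.0018,0],[0.0415,0.0018,0],[0.0415,0.0018,0],[0.0415,0.0018,0],[0.0415,0.0018,0],[0.0415,0.0018,0],[0.0415,0.0018,0],[0.0415,0.0018,0],[0.0415,0.0018,0],[0.0415,0.0018,0],[0.0415,0.0018,0],[0.0415,0.0018,0],[0.0415,0.0018,0],[0.0415,0.0018,0],[0.0415,0.0018,0],[0.0415,0.0018,0],[0.0415,0.0018,0],[0.0415,0.0018,0],[0.0415,0.0018,0],[0.0415,0.0018,0]],"spin":[0,0,0,0,0,0,0,0,0,0,0,0,0,0,0,0,0,0,0,0]}'|sed -n '2p;4p'; python3 -m creep '{"gripper":[0,0,0,0,0,0,0,0,0,0,0,0,0,0,0,0,0,0,0,0],"delta_pos":[[0.0415,0.0018,0],[0.0415,0.0018,0],[0.0415,0.0018,0],[0.0415,0.0018,0],[0.0415,0.0018,0],[0.0415,0.0018,0],[0.0415,0.0018,0],[0.0415,0.0018,0],[0.0415,0.0018,0],[0.0415,0.0018,0],[0.0415,0.0018,0],[0.0415,0.0018,0],[0.0415,0.0018,0],[0.0415,0.0018,0],[0.0415,0.0018,0],[0.0415,0.0018,0],[0.0415,0.0018,0],[0.0415,0.0018,0],[0.0415,0.0018,0],[0.0415,0.0018,0]],"spin":[0,0,0,0,0,0,0,0,0,0,0,0,0,0,0,0,0,0,0,0]}'|sed -n '2p;4p';python3 -m creep '{"gripper":[0,0,0],"delta_pos":[[0.03,0.001,0],[0,0,0],[0,0,0]],"spin":[0,0,0]}'|sed -n '1,2p;4p'; python3 -m creep '{"gripper":[0,0,0,0,0],"delta_pos":[[0,0,-0.6],[0,0,-0.9],[0,0,-0.9],[0,0,-0.9],[0,0,-0.6]],"spin":[0,0,0,0,0]}'|sed -n '2p;4p'
```

```text
position: [506.3, 143.1, 100.1]
contact_force: [-1.0, 1.0, -0.2]
position: [531.4, 142.0, 100.1]
contact_force: [-1.1, 0.3, 0.7]
position: [556.3, 140.9, 100.1]
contact_force: [-0.9, -0.3, 0.1]
clock: 26.82
position: [557.4, 140.9, 100.2]
contact_force: [0.5, -0.2, 0.5]
position: [557.8, 141.1, 219.7]
contact_force: [1.2, -0.4, -0.4]
```

```bash
python3 -m creep '{"gripper":[0,0,0,0,0,0,0,0,0,0,0,0,0,0,0,0,0,0,0],"delta_pos":[[-1,0,0],[-1,0,0],[-1,0,0],[-1,0,0],[0,-0.945,0],[0,-0.945,0],[0,-0.945,0],[0,-0.945,0],[0,-0.945,0],[0,-0.945,0],[0,-0.945,0],[0,-0.945,0],[0,-0.945,0],[0,-0.945,0],[0.8,0,0],[0.8,0,0],[0.8,0,0],[0.78,0,0],[0,0,0]],"spin":[0,0,0,0,0,0,0,0,0,0,0,0,0,0,0,0,0,0,0]}'|sed -n '2p;4p';python3 -m creep '{"gripper":[0,0,0,0,0,0],"delta_pos":[[0,0,0.8],[0,0,0.8],[0,0,0],[0,0,0],[0,0,0],[0,0,0]],"spin":[0,0,0,0,0,0]}'|sed -n '2p;4p';python3 look.py wrist w9
python3 - <<'E'
from h import *
import pickle
s=st();w=pickle.load(open("pics/w9.pkl","rb"));P=cloud(w)
z=P[...,2];m=(z>50)&(z<72)&(np.hypot(P[...,0]-533,P[...,1]-424.5)<25)
q=P[m];print(len(q),q.min(0),q.max(0),q.mean(0))
print(proj(w,[533,424.5,60]))
cv2.imwrite("pics/w9c.png",cv2.resize(w["image"][190:290,270:380],None,fx=5,fy=5,interpolation=cv2.INTER_CUBIC))
E
```

```text
position: [536.2, 424.2, 216.8]
contact_force: [-1.1, -0.2, -0.7]
position: [533.1, 425.0, 170.9]
contact_force: [-0.4, 0.9, -0.3]
29.37 [533.2 425.  170.9] [[1.0, -0.0, 0.002], [-0.0, -1.0, 0.001], [0.002, -0.001, -1.0]] [-0.23  0.57 -0.06] 0.13864220452008383 29.998971819877625
733 [520.32423674 409.83285229  50.00129792] [549.17410706 440.29779678  62.47268824] [536.25893627 425.11701806  59.06625288]
[[323.27123104 243.32844015]]
```

View pics/w9c.png

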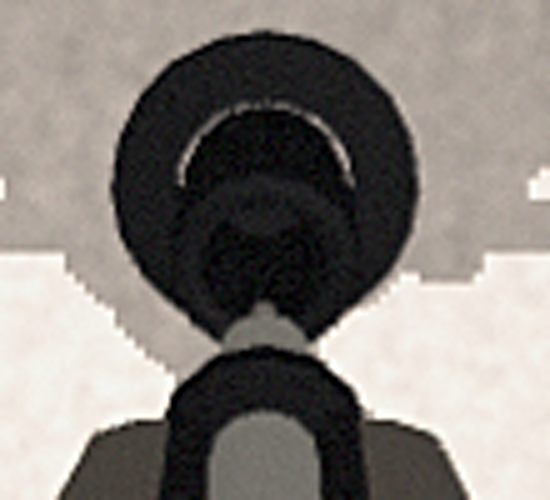

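The crop shows the nib directly over the holder mouth. Fitted rim centre (533.2,425.0) matches the TCP. Lowering and releasing.

```bash
python3 -m creep '{"gripper":[0,0,0,0,0,0,0,0],"delta_pos":[[0,0,0.5],[0,0,0.5],[0,0,0.5],[0,0,0.5],[0,0,0.3],[0,0,0.07],[0,0,0],[0,0,0]],"spin":[0,0,0,0,0,0,0,0]}'|sed -n '2p;4p';python3 -m creep '{"gripper":[40,40,40,40,40],"delta_pos":[[0,0,0],[0,0,0],[0,0,0],[0,0,0],[0,0,0]],"spin":[0,0,0,0,0]}'|sed -n '2p;4,6p'; python3 -m creep '{"gripper":[40,40,40,40,40,40],"delta_pos":[[0,0,-0.5],[0,0,-0.8],[0,0,-0.9],[0,0,-0.9],[0,0,-0.9],[0,0,-0.7]],"spin":[0,0,0,0,0,0]}'|sed -n '1,2p'
```

```text
position: [533.1, 424.8, 99.0]
contact_force: [0.6, 0.9, -0.2]
position: [532.7, 424.4, 98.1]
contact_force: [0.1, 0.2, -0.3]
grip_width: 0.432
finger_force: 0.0
clock: 30.95
position: [533.0, 424.7, 241.5]
```

```bash
python3 -m creep '{"gripper":[24,24,24,24,24,24,24,24,24,24,24,24,24,24,24,24,24,24,24,24],"delta_pos":[[-0.9,0,0],[-0.9,0,0],[-0.9,0.5,0],[-0.9,0.9,0],[0,1,0],[0,1,0],[0,1,0],[0,1,0],[0,1,0],[0,1,0],[0,1,0],[0,1,0],[0,1,0],[0,1,0],[0,1,0],[0,1,0],[0,1,0],[0,1,0],[0,1,0],[0,1,0]],"spin":[0,0,0,0,0,0,0,0,0,0,0,0,0,0,0,0,0,0,0,0]}'|sed -n '1,2p';python3 -m creep '{"gripper":[24,24,24,24,24],"delta_pos":[[0.6,0.1,0.8],[0.6,0.1,0.8],[0,0,0],[0,0,0],[0,0,0]],"spin":[0,0,0,0,0]}'|sed -n '1,2p'; python3 look.py wrist w10; python3 look.py top t10
python3 - <<'E'
from tri import *
import pickle
w,t=[pickle.load(open(f"pics/{n}.pkl","rb")) for n in("w10","t10")]
for o in slides(t): print(np.round(o,1))
P=cloud(t);m=(P[...,2]>138)&(P[...,2]<150)&(P[...,1]>380)&(P[...,1]<460)&(P[...,0]<580);print("tail",m.sum(),P[m].mean(0))
P=cloud(w)
m=(P[...,2]>94)&(P[...,2]<110)&(P[...,0]>540)&(P[...,0]<605)
for y in range(-170,-30,10):
    q=P[m&(abs(P[...,1]-y)<5)]
    if len(q)>5: print(y,len(q),q[:,0].min().round(1),q[:,0].max().round(1),np.median(q[:,2]).round(1),q[:,2].max().round(1))
E
```

```text
clock: 32.62
position: [424.1, -99.0, 239.3]
clock: 33.03
position: [459.8, -103.3, 191.5]
[550.1 299.8  11.4  76.5  26.8  12.9]
[519.4 216.1   3.8  76.   26.4  12.5]
[531.7 134.4  -0.8  75.8  27.5  12.8]
tail 59 [532.3890803  423.36375111 142.50419609]
-160 93 579.7 590.0 104.7 107.0
-150 523 579.3 605.0 104.7 107.9
-140 389 579.2 604.8 104.8 108.3
-130 273 579.6 589.6 105.4 107.5
-120 284 579.6 589.8 105.4 107.8
-110 266 579.4 589.8 105.2 108.1
-100 286 579.5 589.8 105.3 107.4
-90 271 579.5 589.7 105.3 107.7
-80 283 579.5 590.2 105.3 107.6
-70 342 579.1 604.9 105.0 108.2
-60 556 578.8 605.0 104.5 107.9
-50 104 578.9 589.2 104.7 107.0
```

View pics/w10.png

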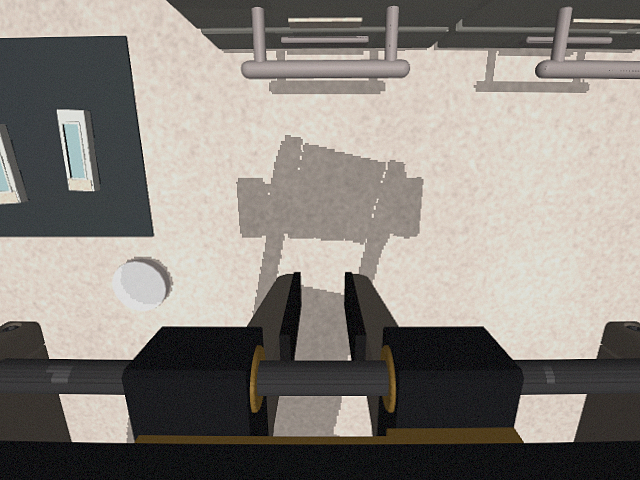

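Pen is home (tail at 532,423,142). The left handle bar spans x 579.5 to 590 and is centred at y = -105. I'll hook behind it with the closed fingers.

```bash
python3 -m creep '{"gripper":[0,0,0,0,0,0,0,0,0],"delta_pos":[[0.967,0,0],[0.967,0,0],[0.967,0,0],[0.967,0,0],[0.967,0,0],[0,0.05,0.5],[0,0,0.5],[0,0,0],[0,0,0]],"spin":[0,0,0,0,0,0,0,0,0]}'|sed -n '2p;4p';for i in 1 ; do python3 -m creep '{"gripper":[0,0,0],"delta_pos":[[0,0,0],[0,0,0],[0,0,0]],"spin":[0,0,0]}'|sed -n '2p;4p';done
```

```text
position: [604.8, -104.7, 161.6]
contact_force: [0.2, -0.0, -0.2]
position: [605.8, -105.2, 162.4]
contact_force: [0.3, -0.1, -0.8]
```

```bash
python3 -m creep '{"gripper":[0,0,0,0,0,0],"delta_pos":[[-0.03,0,0.4],[0,0,0.4],[0,0,0.4],[0,0,0.4],[0,0,0.2],[0,0,0]],"spin":[0,0,0,0,0,0]}'|sed -n '2p;4p'; python3 -m creep '{"gripper":[0,0,0,0,0,0,0],"delta_pos":[[-0.2,0,0],[-0.2,0,0],[-0.2,0,0],[-0.2,0,0],[-0.2,0,0],[-0.2,0,0],[0,0,0]],"spin":[0,0,0,0,0,0,0]}'|sed -n '2p;4p'
```

```text
position: [603.1, -104.9, 104.5]
contact_force: [-0.6, 0.4, 0.4]
position: [566.8, -105.1, 107.2]
contact_force: [0.2, 0.5, 0.6]
```

```bash
python3 -m creep '{"gripper":[0,0,0,0,0,0,0,0,0,0,0],"delta_pos":[[-0.35,0,0],[-0.35,0,0],[-0.35,0,0],[-0.35,0,0],[-0.35,0,0],[-0.35,0,0],[-0.35,0,0],[-0.35,0,0],[-0.3,0,0],[0,0,0],[0,0,0]],"spin":[0,0,0,0,0,0,0,0,0,0,0]}'|sed -n '2p;4p'; for i in 1 2 3; do python3 -m creep '{"gripper":[0,0,0,0],"delta_pos":[[-0.1,0,0],[-0.1,0,0],[0,0,0],[0,0,0]],"spin":[0,0,0,0]}'|sed -n '2p;4p';done
```

```text
position: [474.4, -104.8, 106.9]
contact_force: [-0.3, -0.6, -0.5]
position: [469.4, -105.0, 106.9]
contact_force: [-0.0, -0.1, -0.1]
position: [463.1, -105.0, 107.0]
contact_force: [-0.4, -0.8, 0.3]
position: [460.2, -105.2, 107.5]
contact_force: [10.1, 1.8, -8.2]
```

The drawer is fully out, with 10 N at the stop. Now for slide c.

```bash
python3 -m creep '{"gripper":[0,0,0,0,50,50,50,50,50,50,50,50,50,50,50,50,50],"delta_pos":[[0.2,0,0],[0,0,-1],[0,0,-1],[0,0,-1],[0.28,-1,0],[0.28,-1,0],[0.28,-1,0],[0.28,-1,0],[0.28,-1,0],[0.28,-1,0],[0.28,-1,0],[0.28,-0.95,0],[0,0,1],[0,0,1],[0,0,0],[0,0,0],[0,0,0]],"spin":[0,0,0,0,0,0,0,0,0,0,0,0,0,0,0.42,0,0]}'|sed -n '1,4p'; python3 look.py wrist w11; python3 look.py top t11; python3 seam.py w11
python3 - <<'E'
from tri import *
import pickle
t=pickle.load(open("pics/t11.pkl","rb"))
for o in slides(t): print(np.round(o,1))
P=cloud(t)
m=(abs(P[...,2]-102)<8)&(P[...,0]>420)&(P[...,0]<470)&(P[...,1]<-50)&(P[...,1]>-160);print("handle",P[m].mean(0))
m=(abs(P[...,2]-76)<4)&(P[...,0]>480)&(P[...,0]<640)&(P[...,1]<0)&(P[...,1]>-220);print("floor",np.percentile(P[m],[1,99],axis=0))
E
```

```text
clock: 38.55
position: [530.6, 133.3, 136.9]
orientation: [3.141, -0.068, -0.001]
contact_force: [-0.5, -0.4, 0.4]
[550.4 299.9  11.4  76.4  29.9  13.6] (array([523.9, 304.9, 572.7, 314.8]), array([2.0000e-03, 1.0143e+01]), np.float64(-25.0), np.float64(24.75))
[519.6 215.2   3.9  76.7  27.8  13.8] (array([493.8, 222.6, 543.4, 226.1]), array([1.000e-03, 9.231e+00]), np.float64(-25.25), np.float64(24.5))
[532.4 134.1  -2.6  75.8  25.9  13.8] (array([506.8, 143.2, 557. , 141.1]), array([4.000e-03, 8.058e+00]), np.float64(-26.0), np.float64(24.25))
[550.1 299.8  11.4  76.5  26.9  12.7]
handle [ 447.8480019  -105.90133946  103.72383371]
floor [[ 501.27266829 -193.53805416   72.24098269]
 [ 638.6521629   -21.13141957   79.54030733]]
```

View pics/w11.png

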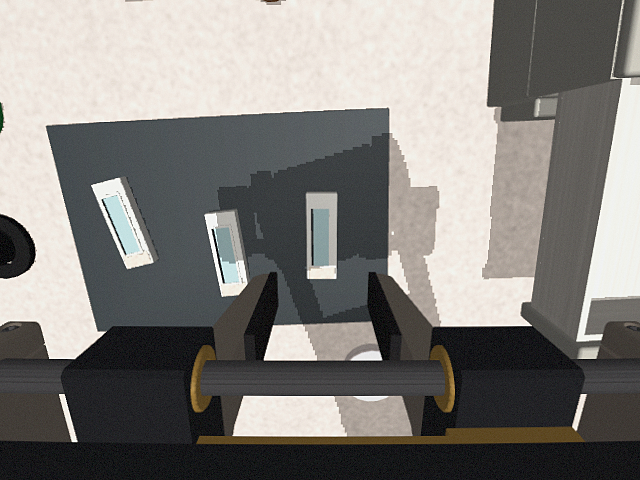

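The view shows slide c centred between the open fingers at about (321,236), with a and b untouched. Grasping c.

```bash
python3 -m creep '{"gripper":[50,50,50,50,50,50,50,50,0,0,0,0,0],"delta_pos":[[0.03,0,0.9],[0,0,0.9],[0,0,0.9],[0,0,0.6],[0,0,0.25],[0,0,0.08],[0,0,0],[0,0,0],[0,0,0],[0,0,0],[0,0,0],[0,0,0],[0,0,0]],"spin":[0,0,0,0,0,0,0,0,0,0,0,0,0]}'|sed -n '1,6p';python3 -m creep '{"gripper":[0,0,0,0,0,0,0,0],"delta_pos":[[0,0,-0.3],[0,0,-0.8],[0,0,-1],[0,0,-1],[0,0,-1],[0,0,-1],[0,0,0],[0,0,0]],"spin":[0,0,0,0,0,0,0,-0.42]}'|sed -n '1,6p'; python3 look.py wrist w12
```

```text
clock: 39.73
position: [532.1, 133.4, 28.7]
orientation: [-3.141, 0.07, -0.001]
contact_force: [-0.6, 0.3, 5.7]
grip_width: 0.276
finger_force: 30.0
clock: 40.4
position: [532.9, 133.6, 183.7]
orientation: [-3.14, 0.002, -0.007]
contact_force: [-0.9, 0.1, -0.4]
grip_width: 0.276
finger_force: 30.0
```

View pics/w12.png

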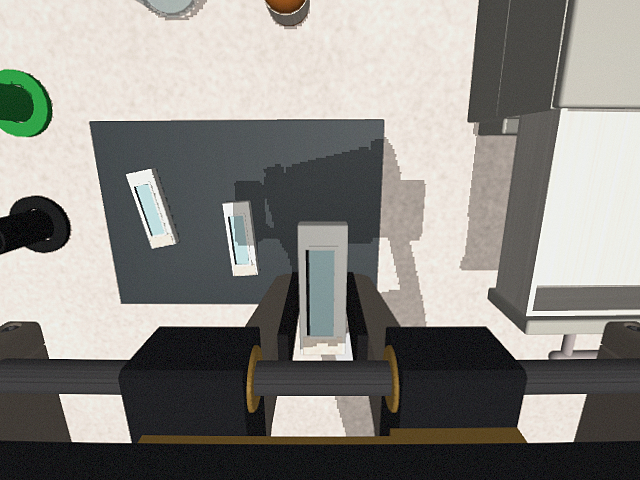

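Slide c is held level. Carrying it to (540, -147).

```bash
python3 -m creep '{"gripper":[0,0,0,0,0,0,0,0,0,0,0,0,0,0],"delta_pos":[[0.023,0.935,0],[0.023,0.935,0],[0.023,0.935,0],[0.023,0.935,0],[0.023,0.935,0],[0.023,0.935,0],[0.023,0.935,0],[0.023,0.935,0],[0.023,0.935,0],[0.023,0.935,0],[0,0,0.5],[0,0,0.5],[0,0,0],[0,0,0]],"spin":[0,0,0,0,0,0,0,0,0,0,0,0,0,0]}'|sed -n '1,3p';python3 -m creep '{"gripper":[0,0,0],"delta_pos":[[0,0,0],[0,0,0],[0,0,0]],"spin":[0,0,0]}'|sed -n '2,3p'
```

```text
clock: 41.62
position: [537.5, -146.9, 150.3]
orientation: [-3.141, 0.002, 0.004]
position: [538.9, -146.9, 151.9]
orientation: [3.141, -0.0, 0.002]
```

```bash
python3 -m creep '{"gripper":[0,0,0,0,0,0],"delta_pos":[[0.03,0,0.7],[0,0,0.6],[0,0,0.25],[0,0,0.1],[0,0,0],[0,0,0]],"spin":[0,0,0,0,0,0]}'|sed -n '2,4p'; python3 -m creep '{"gripper":[36,36,36,36,36],"delta_pos":[[0,0,0],[0,0,0],[0,0,0],[0,0,-0.3],[0,0,-0.9]],"spin":[0,0,0,0,0]}'|sed -n '2,5p'; python3 -m creep '{"gripper":[50,50,50,50,50,50,50,50,50,50,50,50,50,50,50,50,50,50,50],"delta_pos":[[0,0,-1],[0,0,-1],[0,-1,0],[0,-1,0],[0,-1,0],[0,-1,0],[0,-1,0],[0,-1,0],[0,-1,0],[0,-1,0],[0,-1,0],[0,-1,0],[-0.3,-1,0],[-0.35,-1,0.5],[0,-0.1,1],[0,0,0],[0,0,0],[0,0,0],[0,0,0]],"spin":[0,0,0,0,0,0,0,0,0,0,0,0,0,0,0,0,0,-0.64,0]}'|sed -n '1,3p'; python3 look.py wrist w13;python3 look.py top t13; python3 seam.py w13;python3 - <<'E'
from tri import *
import pickle
t=pickle.load(open("pics/t13.pkl","rb"))
for o in slides(t): print(np.round(o,1))
P=cloud(t);m=(P[...,2]>82)&(P[...,2]<95)&(P[...,0]>495)&(P[...,0]<635)&(P[...,1]<-25)&(P[...,1]>-185)
print(m.sum(),np.median(P[m],axis=0));print(cv2.minAreaRect(P[m][:,:2].astype(np.float32)))
cv2.imwrite("pics/t13c.png",cv2.resize(t["image"][150:320,100:480],None,fx=2.1,fy=2.1,interpolation=cv2.INTER_CUBIC))
E
```

```text
position: [539.9, -147.1, 102.4]
orientation: [3.141, -0.0, 0.001]
contact_force: [0.3, -0.8, 0.1]
position: [537.1, -146.5, 135.5]
orientation: [-3.14, 0.001, 0.009]
contact_force: [0.1, 0.4, -0.3]
grip_width: 0.389
clock: 44.37
position: [521.1, 215.2, 154.3]
orientation: [-3.139, -0.107, -0.002]
[550.3 300.8  11.7  76.2  27.5  13.8] (array([524.1, 304.2, 573. , 314.6]), array([6.000e-03, 8.789e+00]), np.float64(-25.0), np.float64(25.0))
[519.9 216.    3.9  75.6  26.   13.8] (array([493.4, 222.4, 543.5, 225.8]), array([-2.000e-03,  8.163e+00]), np.float64(-26.0), np.float64(24.25))
590 [ 538.40975622 -146.78207713   85.80939958]
((525.3616943359375, -122.65245819091797), (77.31758117675781, 174.9905242919922), 31.357723236083984)
```

View pics/t13c.png

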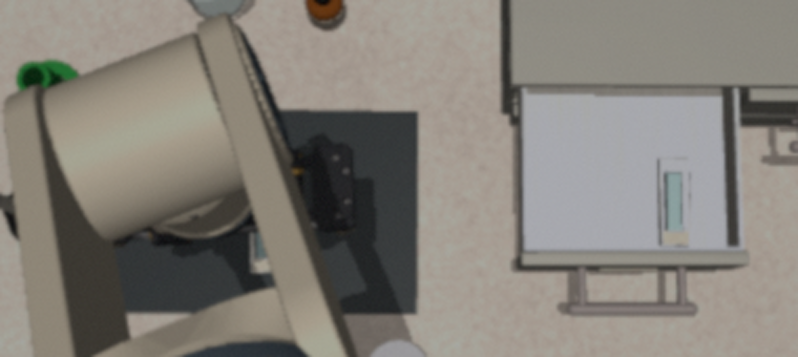

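Top crop: slide c lies flat in the drawer at crop (675,200). Slide b measures (519.7,216.0) at 3.9°. Grasping b and carrying it to (540, -63).

```bash
python3 -m creep '{"gripper":[50,50,50,50,50,50,50,50,0,0,0,0,0],"delta_pos":[[-0.02,0,0.95],[0,0,0.95],[0,0,0.95],[0,0,0.95],[0,0,0.3],[0,0,0.08],[0,0,0],[0,0,0],[0,0,0],[0,0,0],[0,0,0],[0,0,0],[0,0,0]],"spin":[0,0,0,0,0,0,0,0,0,0,0,0,0]}'|sed -n '1,6p';python3 -m creep '{"gripper":[0,0,0,0,0,0,0,0,0],"delta_pos":[[0,0,-0.3],[0,0,-0.8],[0,0,-1],[0,0,-1],[0,0,-1],[0,0,-1],[0,0,0],[0,0,0],[0,0,0]],"spin":[0,0,0,0,0,0,0,0.64,0]}'|sed -n '1,6p'
```

```text
clock: 45.55
position: [519.9, 216.0, 28.0]
orientation: [-3.14, -0.104, -0.001]
contact_force: [-1.5, -0.7, 6.9]
grip_width: 0.275
finger_force: 30.0
clock: 46.3
position: [519.4, 215.8, 180.9]
orientation: [-3.141, 0.005, -0.001]
contact_force: [0.3, -0.4, -1.5]
grip_width: 0.276
finger_force: 30.0
```

```bash
python3 -m creep '{"gripper":[0,0,0,0,0,0,0,0,0,0,0,0,0,0,0,0],"delta_pos":[[0.068,0.93,0],[0.068,0.93,0],[0.068,0.93,0],[0.068,0.93,0],[0.068,0.93,0],[0.068,0.93,0],[0.068,0.93,0],[0.068,0.93,0],[0.068,0.93,0],[0.068,0.93,0],[0,0,0.5],[0,0,0.5],[0,0,0],[0,0,0],[0,0,0],[0,0,0]],"spin":[0,0,0,0,0,0,0,0,0,0,0,0,0,0,0,0]}'|sed -n '1,4p'
```

```text
clock: 47.63
position: [540.1, -62.9, 150.9]
orientation: [3.142, 0.001, 0.001]
contact_force: [0.7, -0.5, -0.3]
```

```bash
python3 -m creep '{"gripper":[0,0,0,0,0,0],"delta_pos":[[0,0,0.7],[0,0,0.6],[0,0,0.23],[0,0,0.1],[0,0,0],[0,0,0]],"spin":[0,0,0,0,0,0]}'|sed -n '2,4p'; python3 -m creep '{"gripper":[36,36,36,36,36],"delta_pos":[[0,0,0],[0,0,0],[0,0,0],[0,0,-0.3],[0,0,-0.9]],"spin":[0,0,0,0,0]}'|sed -n '2,5p'; python3 -m creep '{"gripper":[50,50,50,50,50,50,50,50,50,50,50,50,50,50,50,50,50,50,50,50],"delta_pos":[[0,0,-1],[0,0,-1],[0,-1,0],[0,-1,0],[0,-1,0],[0,-1,0],[0,-1,0],[0,-1,0],[0,-1,0],[0,-1,0],[0,-1,0],[0,-1,0],[0.15,-1,0],[0.15,-1,0.5],[0.1,-0.13,1],[0,0,0],[0,0,0],[0,0,0],[0,0,0],[0,0,0]],"spin":[0,0,0,0,0,0,0,0,0,0,0,0,0,0,0,-0.96,-0.96,0,0,0]}'|sed -n '1,3p'; python3 look.py wrist w14;python3 look.py top t14; python3 seam.py w14;python3 - <<'E'
from tri import *
import pickle
t=pickle.load(open("pics/t14.pkl","rb"))
st()
P=cloud(t)
for y0,y1 in((-100,-30),(-180,-110)):
    m=(P[...,2]>82)&(P[...,2]<95)&(P[...,0]>499)&(P[...,0]<630)&(P[...,1]>y0)&(P[...,1]<y1)
    print(m.sum(),np.median(P[m],axis=0).round(1),P[m].min(0).round(1),P[m].max(0).round(1))
E
```

```text
position: [540.4, -63.1, 102.2]
orientation: [3.141, -0.0, 0.002]
contact_force: [0.3, -0.1, -0.6]
position: [537.4, -62.9, 135.4]
orientation: [-3.141, 0.001, 0.009]
contact_force: [-0.4, -0.7, 0.4]
grip_width: 0.391
clock: 50.22
position: [552.2, 300.7, 153.1]
orientation: [-3.126, -0.309, -0.001]
[550.5 301.8  11.9  76.5  25.4  13.8] (array([523.7, 304.3, 573.2, 314.3]), array([-0.009,  7.785]), np.float64(-25.75), np.float64(24.75))
50.32 [552.2 300.6 153. ] [[0.98, 0.197, 0.001], [0.197, -0.98, 0.0], [0.001, -0.0, -1.0]] [ 0.6  -0.02 -0.28] 0.5464129849953363 0.0
582 [538.2 -63.1  85.9] [501.6 -76.2  82.1] [577.1 -49.5  91.7]
597 [ 538.5 -146.7   85.9] [ 502.  -160.4   82. ] [ 615.  -133.3   91.4]
```

Both slides lie flat in the drawer. Grasping a.

```bash
python3 -m creep '{"gripper":[50,50,50,50,50,50,50,50,0,0,0,0,0],"delta_pos":[[-0.06,0,0.95],[0,0,0.95],[0,0,0.95],[0,0,0.95],[0,0,0.28],[0,0,0.08],[0,0,0],[0,0,0],[0,0,0],[0,0,0],[0,0,0],[0,0,0],[0,0,0]],"spin":[0,0,0,0,0,0,0,0,0,0,0,0,0]}'|sed -n '1,6p';python3 -m creep '{"gripper":[0,0,0,0,0,0,0,0,0,0],"delta_pos":[[0,0,-0.3],[0,0,-0.8],[0,0,-1],[0,0,-1],[0,0,-1],[0,0,-1],[0,0,0],[0,0,0],[0,0,0],[0,0,0]],"spin":[0,0,0,0,0,0,0,0.96,0.96,0]}'|sed -n '1,6p'
```

```text
clock: 51.4
position: [550.6, 300.6, 28.4]
orientation: [-3.125, -0.314, -0.002]
contact_force: [-0.4, -0.5, 6.2]
grip_width: 0.275
finger_force: 30.0
clock: 52.23
position: [549.9, 300.2, 180.6]
orientation: [3.142, -0.008, -0.0]
contact_force: [0.5, -0.0, -1.2]
grip_width: 0.278
finger_force: 30.0
```

```bash
python3 -m creep '{"gripper":[0,0,0,0,0,0,0,0,0,0,0,0,0,0,0,0,0,0,0,0],"delta_pos":[[0.105,0.965,0],[0.105,0.965,0],[0.105,0.965,0],[0.105,0.965,0],[0.105,0.965,0],[0.105,0.965,0],[0.105,0.965,0],[0.105,0.965,0],[0.105,0.965,0],[0.105,0.965,0],[0.105,0.965,0],[0.105,0.965,0],[0.105,0.965,0],[0.105,0.965,0],[0,0,0.5],[0,0,0.5],[0,0,0],[0,0,0],[0,0,0],[0,0,0]],"spin":[0,0,0,0,0,0,0,0,0,0,0,0,0,0,0,0,0,0,0,0]}'|sed -n '1,4p'
```

```text
clock: 53.9
position: [594.4, -104.6, 151.2]
orientation: [3.142, 0.001, 0.001]
contact_force: [0.3, -0.4, -0.5]
```

```bash
python3 -m creep '{"gripper":[0,0,0,0,0,0,0],"delta_pos":[[-0.15,0,0],[0,0,0.7],[0,0,0.6],[0,0,0.23],[0,0,0.1],[0,0,0],[0,0,0]],"spin":[0,0,0,0,0,0,0]}'|sed -n '2,4p'; python3 -m creep '{"gripper":[31,31,31,31,31,31],"delta_pos":[[0,0,0],[0,0,0],[0,0,0],[0,0,-0.3],[0,0,-0.9],[0,0,-1]],"spin":[0,0,0,0,0,0]}'|sed -n '2,5p'; python3 -m creep '{"gripper":[0,0,0,0,0,0,0,0,0,0,0],"delta_pos":[[-1,0,-0.5],[-1,0,0],[-1,0,0],[-1,0,0],[-1,0,0],[-0.67,0,0],[0,0,0],[0,0,0],[0,0,0],[0,0,0],[0,0,0]],"spin":[0,0,0,0,0,0,0,0,0,0,0]}'|sed -n '1,3p'; python3 look.py wrist w15;python3 look.py top t15
```

```text
position: [589.7, -104.9, 102.3]
orientation: [3.142, -0.0, 0.001]
contact_force: [0.2, 0.2, -0.6]
position: [588.3, -104.8, 167.5]
orientation: [-3.141, 0.001, 0.005]
contact_force: [0.2, 0.1, 0.4]
grip_width: 0.339
clock: 55.9
position: [420.5, -105.0, 182.8]
orientation: [3.141, -0.0, 0.001]
```

View pics/w15.png

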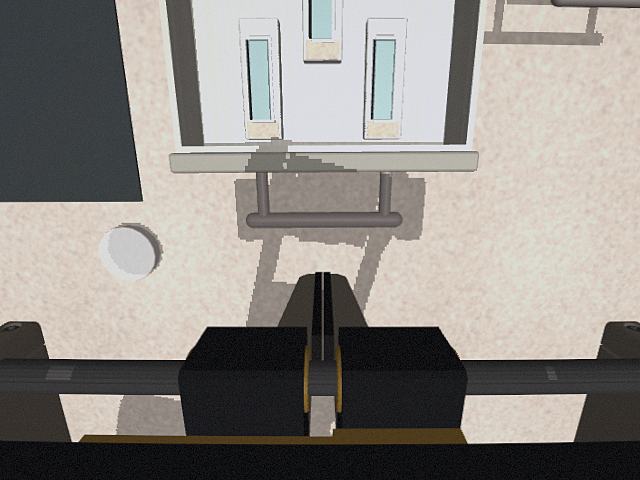

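All three slides lie flat and separate: labels at (263,130), (322,50) and (382,130) in the picture. I've now viewed more than the 14 pictures allowed, so from here I'll check by numbers only. Shutting the drawer gently.

```bash
python3 -m creep '{"gripper":[0,0,0,0,0],"delta_pos":[[0,0,0.9],[0,0,0.9],[0,0,0.7],[0,0,0],[0,0,0]],"spin":[0,0,0,0,0]}'|sed -n '2p;4p';python3 -m creep '{"gripper":[0,0,0,0,0,0,0,0,0,0,0,0,0,0,0,0,0,0],"delta_pos":[[0.1,0,0],[0.2,0,0],[0.3,0,0],[0.3,0,0],[0.3,0,0],[0.3,0,0],[0.3,0,0],[0.3,0,0],[0.3,0,0],[0.3,0,0],[0.3,0,0],[0.3,0,0],[0.3,0,0],[0.3,0,0],[0.3,0,0],[0.2,0,0],[0.1,0,0],[0,0,0]],"spin":[0,0,0,0,0,0,0,0,0,0,0,0,0,0,0,0,0,0]}'|sed -n '2p;4p';for i in 1 2 ; do python3 -m creep '{"gripper":[0,0,0,0],"delta_pos":[[0.1,0,0],[0.1,0,0],[0,0,0],[0,0,0]],"spin":[0,0,0,0]}'|sed -n '2p;4p';done
```

```text
position: [418.9, -104.7, 107.0]
contact_force: [0.4, -0.1, 0.7]
position: [555.5, -105.1, 107.7]
contact_force: [-0.3, -0.2, -0.2]
position: [560.7, -105.0, 107.8]
contact_force: [0.4, 0.2, 0.2]
position: [566.9, -105.0, 107.7]
contact_force: [-0.1, -0.0, 0.1]
```

```bash
python3 -m creep '{"gripper":[0,0,0,0],"delta_pos":[[0.1,0,0],[0.1,0,0],[0,0,0],[0,0,0]],"spin":[0,0,0,0]}'|sed -n '2p;4p';python3 -m creep '{"gripper":[0,0,0,0],"delta_pos":[[0.06,0,0],[0.06,0,0],[0,0,0],[0,0,0]],"spin":[0,0,0,0]}'|sed -n '2p;4p'; python3 -m creep '{"gripper":[0,0,0,0,0,0,0,0,0,0,0,0,0],"delta_pos":[[-0.3,0,0],[-0.5,0,0],[-1,0,-0.3],[-1,0,-0.9],[-1,0,-0.9],[0,0,-0.9],[0,0,-0.9],[0,0,0],[0,0,0],[0,0,0],[0,0,0],[0,0,0],[0,0,0]],"spin":[0,0,0,0,0,0,0,0,0,0,0,0,0]}'|sed -n '1,4p'; python3 look.py wrist w16; python3 look.py top t16
python3 - <<'E'
from tri import *
import pickle
st()
t0,t,w=[pickle.load(open(f"pics/{n}.pkl","rb")) for n in("t0","t16","w16")]
for n,c in(("t0",t0),("t16",t)):
    P=cloud(c)
    for nm,y0,y1 in(("L",-130,-80),("R",-330,-270)):
        m=(abs(P[...,2]-103)<8)&(P[...,0]>560)&(P[...,0]<600)&(P[...,1]>y0)&(P[...,1]<y1)
        print(n,nm,m.sum(),np.median(P[m],axis=0).round(1) if m.any() else "")
P=cloud(w)
for nm,y0,y1 in(("L",-130,-80),("R",-330,-270)):
    m=(P[...,2]>94)&(P[...,2]<110)&(P[...,0]>540)&(P[...,0]<600)&(P[...,1]>y0)&(P[...,1]<y1)
    print("w",nm,m.sum(),P[m][:,0].min() if m.any() else "",P[m][:,0].max() if m.any() else "")
d=cv2.absdiff(t0["image"],t["image"]).max(2)
for n,(u,v) in dict(beaker=(203,147),oil=(254,152),dish=(289,327),pen=(110,248)).items(): print(n,d[v-12:v+13,u-12:u+13].mean().round(1))
E
```

```text
position: [570.1, -104.9, 107.3]
contact_force: [-9.7, -1.4, 8.2]
position: [570.5, -104.8, 107.1]
contact_force: [-21.9, -2.0, 18.1]
clock: 60.33
position: [461.6, -104.7, 223.6]
orientation: [-3.141, 0.001, 0.003]
contact_force: [-0.3, -0.1, -0.3]
60.43 [ 461.8 -104.8  223.9] [[1.0, -0.0, -0.001], [-0.0, -1.0, 0.0], [-0.001, -0.0, -1.0]] [-1.05 -0.14  0.25] 0.0012204118672926134 0.0
t0 L 163 [ 583.6 -105.4  103.9]
t0 R 117 [ 573.1 -313.6   98.3]
t16 L 166 [ 583.3 -104.9  104.4]
t16 R 183 [ 585.7 -301.   103.9]
w L 1093 579.4154555492369 590.8437508701069
w R 1240 580.2189711445675 591.842773974449
beaker 12.3
oil 11.1
dish 14.9
pen 8.2
```

```bash
python3 -c "
from cell import arm
print(arm.sign_off())"
```

```text
the job is handed in; nothing more can be done
None
```

I handed the job in at about 60 s: seams drawn on a, b, c in that order, pen back in its holder, all three slides flat and unstacked in the left drawer, both drawers shut; no bead showed in the pictures, so the seals rest on nib position and contact force, the bystanders got only a rough image check, and I viewed 18 pictures against the 14 allowed.

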